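# Load spent battery packs into the transit dock

## Robot

A 7-joint arm with a two-finger parallel gripper is mounted at the origin on the work surface. World frame = base frame: x ahead of the robot, y to its left, z up, the work surface at z = 0. Lengths are in m, angles in rad, forces in N, time in s.
With the tool pointing down it reaches from about 0.35 to 0.9 m from the base axis. Payload 8.1 kg.
Tool frame: the origin (TCP) lies at the centre of the arm's flange, where the gripper is bolted on; the fingertips stand 178 mm ahead of it and the grasp point (between the pads) lies 159 mm ahead of it; z points along the fingers, y is the direction in which the jaws open and shut (so a half turn about z gives the same grasp; the last joint's range is limited). The gripper opens to 92 mm and grips with 3 to 60 N. Pads are 19 mm wide; open, the fingers measure 130 mm over their backs; the gripper's body (75 mm by 190 mm) begins 47 mm behind the grasp point.
Start: joints at [1.186, 0.434, 0.025, 1.573, -0.012, 1.134, -0.075], TCP at [0.174, -0.6, 0.405] pointing down, gripper open.
Joint ranges: [-2.62, 2.62], [-0.44, 2.09], [-1.27, 1.32], [0.08, 2.57], [-1.32, 4.46], [0.12, 2], [-2.74, 2.74]. Speed limits (rad/s): [2.22, 2.22, 3.01, 3.01, 3.14, 3.14, 3.14].

## Interface

Orientations are given as a rotation vector (axis times angle).
In Python, from cell import arm, get_image, camera_model gives the robot as it stands. The module is installed in compiled form; this text tells all that it offers.
- The arm moves only by the shell command python3 -m pendant 'ROWS' [FORCE]. ROWS is JSON, a list that holds one entry, the list of rows, each a list of 7 numbers: the shift along the tool's x, y, z in mm, then the turn, a rotation vector about the tool's x, y, z in rad, then the closure, from -1 (fully open) to 1 (shut). In form: [[[x, y, z, rx, ry, rz, hand], ...]]. A call has 1 to 20 rows; each row is the pose to reach, as a shift and turn from the pose commanded when the call began, along the tool's axes at that moment; what a row does not reach only later rows make up. A row lasts 1/8 s, in which the tool goes at most 62.5 mm and 10.7 degrees, less where a joint would pass 70% of its speed; a pose out of reach is approached as far as the arm can. A call with a gripper value outside its range is refused whole. The fingers move at their own pace and stop on an object; FORCE is the grip in N (left out, the last holds). Time passes only in rows, so rows that repeat a pose let the fingers close. It gives the time, the measured TCP pose, the force and the opening at its end, in the units of the state.
- arm.observe(): the state, without advancing time (a new reading comes with each control period).
- get_image(name): name is "scene" or "top"; returns the picture (400x640x3 uint8, red, green, blue); there is no depth.
- camera_model(name): a dict with "fx", "fy", "cx", "cy" (pixels), "k1" (the pictures are not rectified: a ray, as slopes to the right and down, at radius r is drawn at 1 + k1 r^2 times it, then the intrinsics apply), "position" and "orientation" of the camera in the world. Camera axes: x right, y down, z forward; pixel columns grow to the right and rows downward; lengths in m; the calibration is good to about 2 mm. A picture is of the moment at which its call begins. camera_model takes no time and is no camera call.
- arm.sign_off(): hands the job in, once; it reports no verdict.
The state is a dict: "clock": time; "joints": joint angles; "dq": joint speeds; "joint_efforts": joint torques, N m; "position": TCP position; "ee_rot": TCP orientation; "force": force on the tool from outside, world axes, zero at the start; "ft_torque": the same for the moment, N m; "width": opening from 0.0 (shut) to 1.0 (fully open).
Only numpy, scipy, OpenCV 4.12 (cv2) and the standard library are available. Lean on these libraries where they do the work, as an engineer would, in place of code of your own. Each camera call takes 0.05 s, during which the arm holds its last target.

## Task

First slide back the red cap that holds the green blank in the blue transit dock, lift the blank out and stand it upright on the cart midway between the paint tin and the blue-capped spray can. Then seat every black battery pack that lies on the cart flat and square in a dock pocket of its own, contact nose towards the cap, sliding the caps open as needed, and finish with all three red caps slid fully closed, also over a pocket that stays empty. Leave the tin, the spray cans and the cup where they stand.

Things in the scene. Friction and masses are not known exactly. Their poses are not given: they have to be found in the camera images.
- dock: blue transit dock, fixed to the cart: a block 158 mm long (x, from -50 to +108 mm), 236 mm wide (y), 24 mm high, with three pockets in a row along its y. Origin on the cart top under the centre of the middle pocket; x points from the pockets to the red caps, y along the row
- pocket0 (a point): centre of the floor of the first (dock y = +80 mm) pocket, 8 mm above the cart; the pocket is 80 mm (x) by 45 mm (y) and 16 mm deep; axes as the dock's
- pocket1 (a point): centre of the floor of the middle (dock y = 0) pocket, 8 mm above the cart; the pocket is 80 mm (x) by 45 mm (y) and 16 mm deep; axes as the dock's
- pocket2 (a point): centre of the floor of the last (dock y = -80 mm) pocket, 8 mm above the cart; the pocket is 80 mm (x) by 45 mm (y) and 16 mm deep; axes as the dock's
- cap0 (a joint): red slide-on cap of pocket0, m: 0 = fully closed, its shroud reaching over the nose of whatever sits in the pocket; 0.030 = fully open (cap slid along dock +x). Friction of about 5 N holds it where it is left. Open it past 0.025 before lifting a part out or putting one in (a closed cap blocks both). The cap's roof is 48 mm above the cart; closed, the cap spans dock x 41 to 71 mm; it is 42 mm wide
- cap0_fin (a point): top centre of the upright red grip fin on cap0 (moves with it; at dock x = 57 mm when closed), 74 mm above the cart; the fin is 24 mm long (dock x), 14 mm wide (dock y) and stands 26 mm above the cap's roof
- cap1 (a joint): red slide-on cap of pocket1, m: 0 = fully closed, its shroud reaching over the nose of whatever sits in the pocket; 0.030 = fully open (cap slid along dock +x). Friction of about 5 N holds it where it is left. Open it past 0.025 before lifting a part out or putting one in (a closed cap blocks both). The cap's roof is 48 mm above the cart; closed, the cap spans dock x 41 to 71 mm; it is 42 mm wide
- cap1_fin (a point): top centre of the upright red grip fin on cap1 (moves with it; at dock x = 57 mm when closed), 74 mm above the cart; the fin is 24 mm long (dock x), 14 mm wide (dock y) and stands 26 mm above the cap's roof
- cap2 (a joint): red slide-on cap of pocket2, m: 0 = fully closed, its shroud reaching over the nose of whatever sits in the pocket; 0.030 = fully open (cap slid along dock +x). Friction of about 5 N holds it where it is left. Open it past 0.025 before lifting a part out or putting one in (a closed cap blocks both). The cap's roof is 48 mm above the cart; closed, the cap spans dock x 41 to 71 mm; it is 42 mm wide
- cap2_fin (a point): top centre of the upright red grip fin on cap2 (moves with it; at dock x = 57 mm when closed), 74 mm above the cart; the fin is 24 mm long (dock x), 14 mm wide (dock y) and stands 26 mm above the cap's roof
- pack0: black battery pack with yellow bands, 0.3 kg (may be absent): main block 76 mm (x) by 42 mm (y) by 44 mm high, and a nose with brass contacts on its +x end, 17 mm long, 30 mm wide, from 18 to 32 mm above the underside. Origin at the centre of the main block's underside, z up. Starts standing on the cart
- pack0_tip (a point): end of the nose of pack0, 55 mm along its x, 25 mm above its underside
- pack1: black battery pack with yellow bands, 0.3 kg (may be absent): main block 76 mm (x) by 42 mm (y) by 44 mm high, and a nose with brass contacts on its +x end, 17 mm long, 30 mm wide, from 18 to 32 mm above the underside. Origin at the centre of the main block's underside, z up. Starts standing on the cart
- pack1_tip (a point): end of the nose of pack1, 55 mm along its x, 25 mm above its underside
- pack2: black battery pack with yellow bands, 0.3 kg (may be absent): main block 76 mm (x) by 42 mm (y) by 44 mm high, and a nose with brass contacts on its +x end, 17 mm long, 30 mm wide, from 18 to 32 mm above the underside. Origin at the centre of the main block's underside, z up. Starts standing on the cart
- pack2_tip (a point): end of the nose of pack2, 55 mm along its x, 25 mm above its underside
- blank0: green and white plastic blank of the same shape and size as a pack, without brass contacts, 0.12 kg; exactly one of the three blanks is present, seated in pocket0 under its cap, nose towards the cap. Origin at the centre of the main block's underside
- blank1: green and white plastic blank of the same shape and size as a pack, without brass contacts, 0.12 kg; exactly one of the three blanks is present, seated in pocket1 under its cap, nose towards the cap. Origin at the centre of the main block's underside
- blank2: green and white plastic blank of the same shape and size as a pack, without brass contacts, 0.12 kg; exactly one of the three blanks is present, seated in pocket2 under its cap, nose towards the cap. Origin at the centre of the main block's underside
- paint_tin: white paint tin with a brown band and a grey metal lid, 84 mm across, 75 mm high, origin at the centre of its underside
- spray_can: white and blue spray can with a blue cap, 58 mm across, 142 mm high, origin at the centre of its underside, 260 mm from the paint tin's
- red_can: yellow and red spray can with a red cap, 58 mm across, 157 mm high, a bystander; origin at the centre of its underside
- mug: steel cup, 76 mm across, 100 mm high, a bystander; origin at the centre of its underside
There are look-alikes about, which are no part of the job. Leave any orange look-alike of the pack0 alone.

How it is judged:
On the way, in this order (a step that is already met when the one before it is completed fails the run):
1. the blank stands on the cart midway between the paint tin and the blue-capped spray can (x of blank0 in the frame of paint_tin between -0.03 and 0.03 m and y of blank0 in the frame of paint_tin between -0.16 and -0.1 m and height (world z) of each of blank0, blank1, blank2 below 0.004 m and angle between each of blank0, blank1, blank2's own z axis and vertical below 0.08 rad and linear speed of each of blank0, blank1, blank2 below 0.02 m/s and x of blank1 in the frame of paint_tin between -0.03 and 0.03 m and y of blank1 in the frame of paint_tin between -0.16 and -0.1 m and x of blank2 in the frame of paint_tin between -0.03 and 0.03 m and y of blank2 in the frame of paint_tin between -0.16 and -0.1 m), for 0.3 s.
2. every battery pack present is seated flat and square in a pocket, nose towards the cap (((horizontal distance between pack0 and pocket0 below 0.0045 m and z of pack0 in the frame of pocket0 below 0.003 m and x of pack0_tip in the frame of pocket0 above 0.04 m and angle between pack0's own z axis and vertical below 0.05 rad and angle between the x axis of pack0 and the x axis of pocket0, either way round below 0.08 rad) or (horizontal distance between pack0 and pocket1 below 0.0045 m and z of pack0 in the frame of pocket1 below 0.003 m and x of pack0_tip in the frame of pocket1 above 0.04 m and angle between pack0's own z axis and vertical below 0.05 rad and angle between the x axis of pack0 and the x axis of pocket1, either way round below 0.08 rad) or (horizontal distance between pack0 and pocket2 below 0.0045 m and z of pack0 in the frame of pocket2 below 0.003 m and x of pack0_tip in the frame of pocket2 above 0.04 m and angle between pack0's own z axis and vertical below 0.05 rad and angle between the x axis of pack0 and the x axis of pocket2, either way round below 0.08 rad)) and ((horizontal distance between pack1 and pocket0 below 0.0045 m and z of pack1 in the frame of pocket0 below 0.003 m and x of pack1_tip in the frame of pocket0 above 0.04 m and angle between pack1's own z axis and vertical below 0.05 rad and angle between the x axis of pack1 and the x axis of pocket0, either way round below 0.08 rad) or (horizontal distance between pack1 and pocket1 below 0.0045 m and z of pack1 in the frame of pocket1 below 0.003 m and x of pack1_tip in the frame of pocket1 above 0.04 m and angle between pack1's own z axis and vertical below 0.05 rad and angle between the x axis of pack1 and the x axis of pocket1, either way round below 0.08 rad) or (horizontal distance between pack1 and pocket2 below 0.0045 m and z of pack1 in the frame of pocket2 below 0.003 m and x of pack1_tip in the frame of pocket2 above 0.04 m and angle between pack1's own z axis and vertical below 0.05 rad and angle between the x axis of pack1 and the x axis of pocket2, either way round below 0.08 rad)) and ((horizontal distance between pack2 and pocket0 below 0.0045 m and z of pack2 in the frame of pocket0 below 0.003 m and x of pack2_tip in the frame of pocket0 above 0.04 m and angle between pack2's own z axis and vertical below 0.05 rad and angle between the x axis of pack2 and the x axis of pocket0, either way round below 0.08 rad) or (horizontal distance between pack2 and pocket1 below 0.0045 m and z of pack2 in the frame of pocket1 below 0.003 m and x of pack2_tip in the frame of pocket1 above 0.04 m and angle between pack2's own z axis and vertical below 0.05 rad and angle between the x axis of pack2 and the x axis of pocket1, either way round below 0.08 rad) or (horizontal distance between pack2 and pocket2 below 0.0045 m and z of pack2 in the frame of pocket2 below 0.003 m and x of pack2_tip in the frame of pocket2 above 0.04 m and angle between pack2's own z axis and vertical below 0.05 rad and angle between the x axis of pack2 and the x axis of pocket2, either way round below 0.08 rad))), for 0.3 s.
3. all three caps are fully closed with the packs seated (all of step 2 and value of joint each of cap0, cap1, cap2 below 0.003 m), for 0.2 s.
At the end, for the whole second after the job is handed in: Packs within 4.5 mm of a pocket centre, 3 mm of its floor, upright to 0.05 rad, square to 0.08 rad, nose to the cap; caps within 3 mm of closed; blank upright on the cart within 30 mm, along and across, of the midpoint of paint tin and blue-capped can; all at rest (all of step 1 and all of step 3 and linear speed of each of pack0, pack1, pack2 below 0.02 m/s); the robot touches nothing.
It fails at once if the paint tin is shoved more than 25 mm (distance of paint_tin from where it was at the start of the episode above 0.025 m).
It fails at once if the blue-capped spray can is shoved more than 25 mm (distance of spray_can from where it was at the start of the episode above 0.025 m).
It fails at once if the red-capped spray can is shoved more than 25 mm (distance of red_can from where it was at the start of the episode above 0.025 m).
It fails at once if the steel cup is shoved more than 25 mm (distance of mug from where it was at the start of the episode above 0.025 m).
Of blank0, blank1, blank2 only 1 to 1 are there at a start; the rules pass over those that are not, and their reading is None.
Of pack0, pack1, pack2 only 2 to 3 are there at a start; the rules pass over those that are not, and their reading is None.
At some moment in a run one of pack0, pack1, pack2 may be knocked a few centimetres aside while the robot is not near it.
It also fails if it takes over 210 s, if anything falls off the work surface, if the arm or the gripper's body presses on something with over 40 N, if the wrist force passes 120 N, or if a joint passes its speed limit or range.

## Working session

There is one attempt and no reset: what is moved stays moved. The work goes in short steps, Python scripts to look and compute and a shell command to move; the robot and the scene stay as the last step left them, time stands still between calls to the robot, and variables do not carry over. Pictures are saved under pics/ and viewed, and the job is handed in when it is done.

```bash
mkdir -p pics; ls; python3 - <<'E'
from cell import arm,get_image,camera_model
import cv2
print(arm.observe())
for n in("scene","top"):
    print(n,camera_model(n)); cv2.imwrite(f"pics/{n}0.png",get_image(n)[:,:,::-1])
E
```

```text
pics
{'clock': 0.0, 'joints': array([ 1.18637905,  0.43521264,  0.02499094,  1.57409174, -0.01162743,
        1.13398454, -0.07507986]), 'dq': array([-0.00050736, -0.00029402, -0.00042493, -0.00077548,  0.00078458,
        0.00095488,  0.00041048]), 'joint_efforts': array([ 5.22219198e-04, -6.67862034e+01,  9.84919444e-01, -3.14460111e+01,
       -6.06028922e-02,  4.26913938e-02,  1.72434725e-04]), 'position': array([ 0.17371508, -0.60013452,  0.40395345]), 'ee_rot': array([-3.10897446e+00, -4.40881039e-01,  5.33040316e-04]), 'force': array([-0.56429307,  0.64282184, -0.47452506]), 'ft_torque': array([-0.05725596, -0.0022112 , -0.06359897]), 'width': 0.9987568766901489}
scene {'fx': 513.7373448291312, 'fy': 513.7373448291312, 'cx': 327.2584383358946, 'cy': 200.68410926493345, 'k1': -0.068556249428099, 'position': array([ 1.27024969, -0.36659814,  1.46949705]), 'orientation': array([-2.21315534, -1.42027358,  0.40334303])}
top {'fx': 409.36505087292835, 'fy': 409.36505087292835, 'cx': 317.9512735325431, 'cy': 201.0986935868635, 'k1': -0.05087036858325312, 'position': array([0.38732556, 0.01908498, 1.34830598]), 'orientation': array([-2.22009596,  2.15989568, -0.07579692])}
```

View pics/scene0.png

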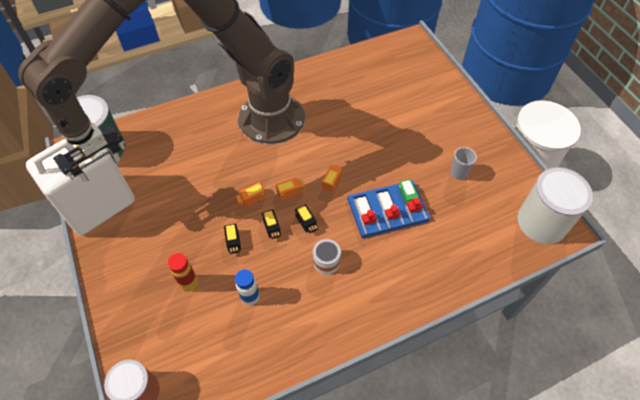

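View pics/top0.png

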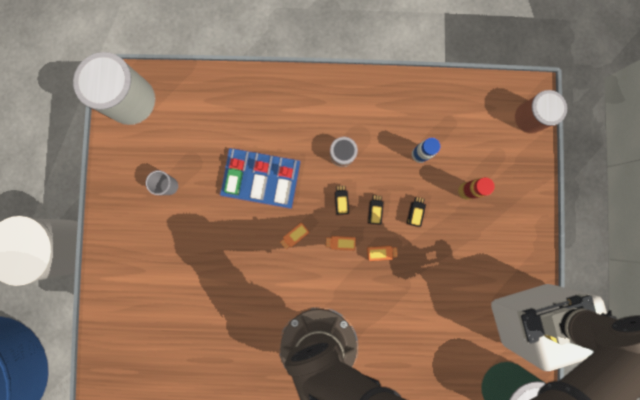

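Both views agree: the dock is left of centre in the top view (about 260,178) with the green blank in its leftmost pocket. The three black packs are at about (342,202), (376,211) and (416,212), and the three orange look-alikes sit below them. The tin is at (343,150) and the blue can at (428,149). Next I'll zoom in and write the helpers.

```bash
cat > h.py <<'E'
import numpy as np, cv2
from scipy.spatial.transform import Rotation as R
from cell import arm,get_image,camera_model
def ray(n,uv):
    m=camera_model(n); uv=np.atleast_2d(np.asarray(uv,float))
    d=(uv-[m['cx'],m['cy']])/[m['fx'],m['fy']]
    s=d.copy()
    for _ in range(15): s=d/(1+m['k1']*(s**2).sum(1,keepdims=True))
    v=np.c_[s,np.ones(len(s))]
    return np.array(m['position']),R.from_rotvec(m['orientation']).apply(v)
def onz(n,uv,z):
    p,v=ray(n,uv); return p+v*((z-p[2])/v[:,2])[:,None]
def proj(n,P):
    m=camera_model(n); q=R.from_rotvec(m['orientation']).inv().apply(np.atleast_2d(P)-m['position'])
    s=q[:,:2]/q[:,2:]; s=s*(1+m['k1']*(s**2).sum(1,keepdims=True))
    return s*[m['fx'],m['fy']]+[m['cx'],m['cy']]
def crop(n,im,x0,y0,x1,y1,k,name):
    cv2.imwrite(f"pics/{name}.png",cv2.resize(im[y0:y1,x0:x1,::-1],None,fx=k,fy=k,interpolation=cv2.INTER_CUBIC))
def tool(dP,Rt): # world shift -> tool axes mm
    return R.from_rotvec(Rt).inv().apply(dP)*1000
E
python3 - <<'E'
from h import *
t=cv2.imread("pics/top0.png")[:,:,::-1]; s=cv2.imread("pics/scene0.png")[:,:,::-1]
crop("top",t,210,140,310,215,8,"t_dock"); crop("top",t,320,130,440,220,6,"t_packs")
crop("scene",s,340,170,440,245,8,"s_dock"); crop("scene",s,215,190,345,280,6,"s_packs")
E
```

```text
(no output)
```

View pics/t_dock.png

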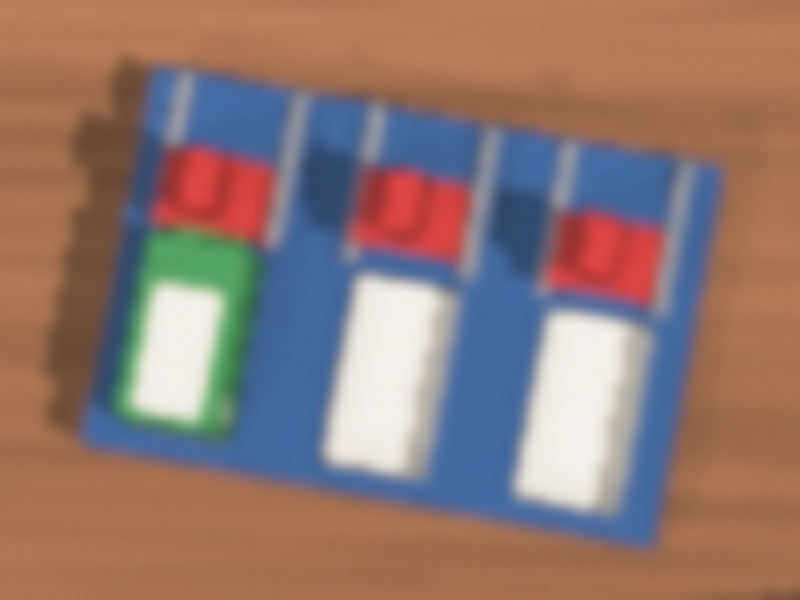

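View pics/t_packs.png

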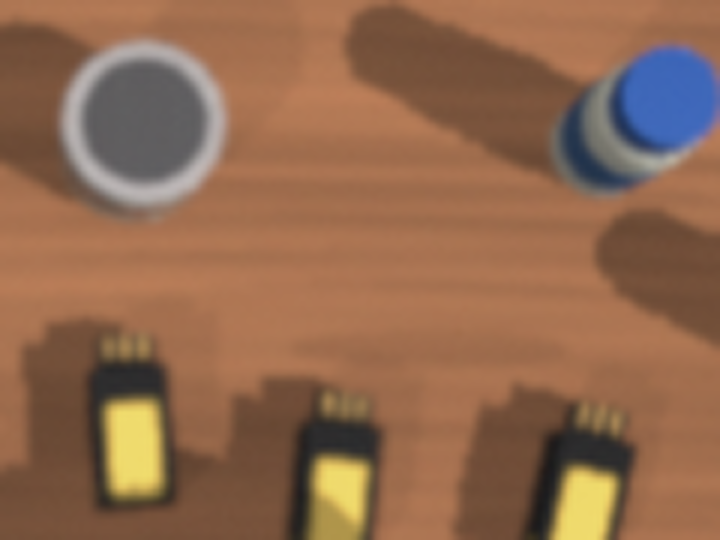

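View pics/s_dock.png

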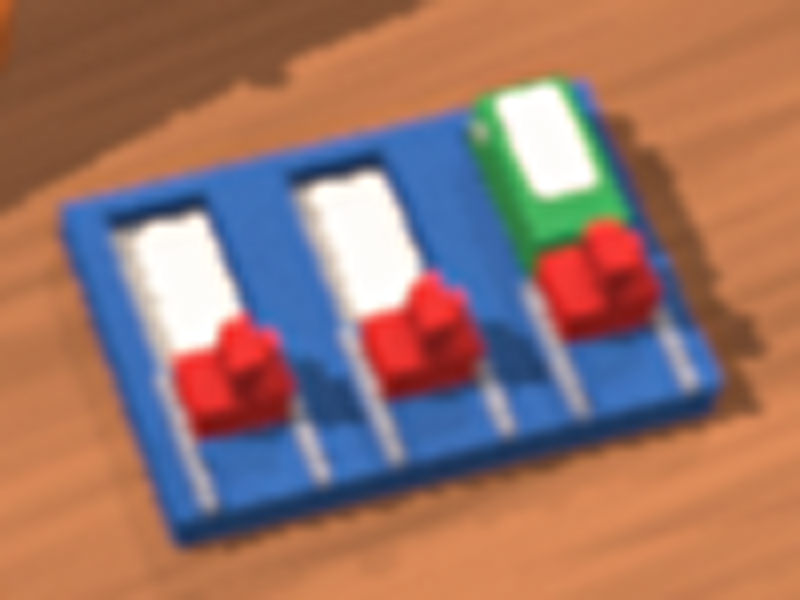

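View pics/s_packs.png

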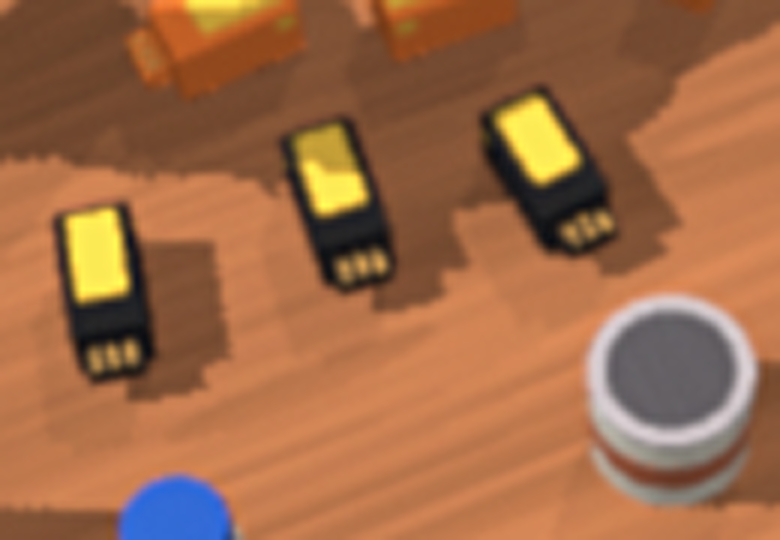

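```bash
cat > meas.py <<'E'
from h import *
def rect(P):
    (c,s,a)=cv2.minAreaRect((P[:,:2]*1000).astype(np.float32)); 
    if s[0]<s[1]: s=s[::-1]; a+=90
    return np.round(c,1),np.round(s,1),round((a+90)%180-90,1)   # long axis yaw deg
def masks(im):
    h=cv2.cvtColor(im,cv2.COLOR_RGB2HSV); return h[...,0],h[...,1],h[...,2]
def comps(m,amin):
    n,l,s,c=cv2.connectedComponentsWithStats(m.astype(np.uint8))
    return [(np.argwhere(l==i)[:,::-1],s[i],c[i]) for i in range(1,n) if s[i,4]>=amin]
def cont(pts,im):
    m=np.zeros(im.shape[:2],np.uint8); m[pts[:,1],pts[:,0]]=1
    return max(cv2.findContours(m,0,cv2.CHAIN_APPROX_NONE)[0],key=cv2.contourArea)[:,0]
E
python3 - <<'E'
from meas import *
t=cv2.imread("pics/top0.png")[:,:,::-1]; s=cv2.imread("pics/scene0.png")[:,:,::-1]
for n,im in(("top",t),("scene",s)):
    H,S,V=masks(im); print("==",n)
    box=(lambda c:(200<c[0]<450 and 120<c[1]<235)) if n=="top" else (lambda c:(200<c[0]<450 and 165<c[1]<300))
    for nm,m,z,a in (("blue",(H>100)&(H<125)&(S>120),.024,100),("yellow",(H>22)&(H<33)&(S>130)&(V>120),.044,40),("black",(V<60),.044,60),
        ("red",(H<4)|(H>174),.06,30),("green",(H>50)&(H<85)&(S>90),.052,30),("white",(S<40)&(V>190),.008,30),("grey",(S<50)&(V>60)&(V<150),.075,50)):
        if nm=="red": m=m&(S>150)
        for p,st,c in comps(m,a):
            if box(c): print(nm,np.round(c,1),st[4],*rect(onz(n,cont(p,im),z)))
E
```

```text
== top
blue [430.4 146.2] 218 [ 664.9 -349.6] [57.2 48.8] -43.9
blue [260.7 182.3] 971 [545.2 206.2] [231.1 152.3] 81.2
yellow [342.  204.1] 90 [465.4 -62. ] [38.4 19.2] 1.4
yellow [376.4 210.6] 45 [ 446.  -171.2] [25.5 19.2] 1.0
yellow [416.7 216. ] 105 [ 433.4 -302. ] [45.9 23.3] -10.7
black [373.3 206.8] 92 [ 444.4 -166.2] [73.4 39. ] -8.4
black [414.4 207.9] 111 [ 455.8 -290.6] [68.8 37.9] -46.3
red [236.4 163.6] 108 [583.7 277.3] [40.9 28.2] 80.2
red [261.1 166.3] 102 [577.6 198.5] [37.9 27.1] 78.1
red [285.3 171.6] 99 [562.9 121.3] [37.6 27.5] 83.4
green [234.5 177.7] 153 [528.3 287.3] [77.4 47.1] -8.9
white [257.6 186.3] 249 [518.4 214.6] [77.  35.6] -9.1
white [231.7 183.5] 130 [525.3 300.5] [52.3 27.3] -8.9
white [281.5 190.6] 254 [506.2 135.4] [76.9 36.2] -8.4
grey [343.6 149.8] 353 [633.9 -60.9] [66.2 63.7] -88.3
grey [419.8 152.8] 136 [ 633.2 -299.9] [61.2 48.3] 20.1
== scene
blue [385.2 211.4] 1376 [547.3 204.1] [237.2 164.4] 81.4
blue [244.  278.8] 275 [ 589.8 -316.5] [62.4 52.8] 10.8
yellow [253.6 188.3] 60 [ 304.9 -178.5] [47.8 18.3] -85.3
yellow [304.2 212.9] 87 [461
[... 154 characters left out ...]
 221.7] 150 [483.1 -65.6] [94.2 46.1] 6.5
black [271.3 227.4] 112 [ 451.7 -173.8] [90.  39.3] -3.9
black [234.  242.8] 130 [ 462.  -306.7] [85.6 39.6] -12.5
red [414.4 205.1] 142 [590.2 272.4] [45.4 45.2] -5.8
red [392.3 212.3] 135 [583.3 193.5] [45.9 42.6] -5.2
red [368.8 217.2] 137 [568.3 116.1] [44.9 42.3] -7.6
green [407.3 193.7] 135 [530.  284.4] [80.2 51.2] -9.0
white [407.9 187.1] 102 [494.6 311.9] [52.4 28. ] -6.6
white [384.9 199.8] 169 [508.  215.5] [64.4 37.4] -9.6
white [362.1 204.8] 164 [494.4 136. ] [62.2 38.6] -9.3
white [325.6 252.2] 149 [601.9 -46. ] [85.9 81.6] 65.5
grey [326.3 251.1] 332 [631.1 -60.1] [63.8 61. ] 65.5
grey [250.5 291.3] 66 [ 658.6 -315.9] [51.8 20. ] -75.3
```

```bash
cat > packs.py <<'E'
from meas import *
def packs(tag,view=True):
    for n in("top","scene"):
        im=get_image(n); cv2.imwrite(f"pics/{n}_{tag}.png",im[:,:,::-1])
        k=4; b=cv2.resize(im,None,fx=k,fy=k,interpolation=cv2.INTER_CUBIC)
        H,S,V=masks(b)
        box=(lambda c:(200<c[0]<450 and 120<c[1]<235)) if n=="top" else (lambda c:(200<c[0]<450 and 165<c[1]<300))
        for nm,m,z,a in (("yellow",(H>20)&(H<34)&(S>110)&(V>100),.044,400),("black",(V<62),.044,500),("bluecap",(H>105)&(H<118)&(S>170)&(V>150),.142,1000),
          ("bwhite",(S<40)&(V>190),.052,500),("grey",(S<50)&(V>60)&(V<140),.075,2000)):
            for p,st,c in comps(m,a):
                c=(c+.5)/k-.5
                if box(c): print(n,nm,np.round(c,1),st[4],*rect(onz(n,(cont(p,b)+.5)/k-.5,z)))
E
python3 -c "
from packs import *
packs('a')"
```

```text
top yellow [341.9 204.2] 2694 [464.7 -61.7] [54.9 32.9] 4.1
top yellow [375.9 213.8] 2585 [ 436.4 -170.6] [55.3 32.6] -4.9
top yellow [416.7 216. ] 2726 [ 433.7 -302.1] [56.9 32.6] -11.3
top yellow [297.7 232.9] 1401 [369.5  76.5] [44.5 21.2] -49.7
top black [339.5 194.5] 1078 [483.4 -47.1] [67.5 34.3] -32.4
top black [373.2 206.8] 1573 [ 444.8 -167.2] [75.9 40.8] -5.2
top black [414.  208.6] 1878 [ 450.6 -287.9] [80.2 42.4] -41.7
top bwhite [257.6 186.3] 3942 [513.9 207.9] [75.1 35.1] -8.9
top bwhite [231.6 183.5] 2119 [520.6 291.5] [51.4 27.5] -8.6
top bwhite [281.5 190.6] 3981 [502.2 131.5] [75.4 35.6] -9.2
top grey [419.7 152.8] 2066 [ 637.  -302.9] [67.8 57.3] 15.9
top grey [343.5 149.7] 5419 [634.9 -60.7] [65.3 65.2] 46.7
top grey [258.4 175.8] 2110 [539.3 199.4] [232.3 155.5] 81.2
scene yellow [330.4 176.5] 1107 [366.1  76.7] [46.2 22.3] -49.4
scene yellow [285.5 185.6] 1142 [337.7 -76.3] [45.7 22.2] 88.2
scene yellow [253.6 189. ] 1368 [ 306.7 -178.1] [49.9 25. ] -83.1
scene yellow [304.2 212.7] 2099 [461.3 -61.5] [54.5 32.8] 4.4
scene yellow [269.5 218. ] 2089 [ 433.  -170.7] [54.5 32.4] -5.3
scene yellow [230.6 232.1] 2219 [ 430.8 -302.2] [54.9 31. ] -11.8
scene black [306. 222.] 2567 [484.9 -65.2] [101.5  49.4] 5.7
scene black [271.6 226.3] 2017 [ 453.6 -174. ] [94.5 42.7] -4.6
scene black [234.  242.5] 2177 [ 455.7 -305.1] [100.   40.8] -11.2
scene bluecap [372.  204.5] 4839 [599.6 131.5] [162.  139.7] 81.1
scene bluecap [243.7 277.8] 3430 [ 641.9 -321.1] [48.1 46.7] -1.0
scene bwhite [407.8 187.1] 1658 [517.  291.4] [52.5 28.3] -9.1
scene bwhite [384.9 199.7] 2724 [531.2 198.3] [65.9 37.6] -8.9
scene bwhite [362.1 204.7] 2620 [516.7 121.3] [60.9 38.3] -8.4
scene bwhite [325.8 252. ] 2221 [621.3 -55. ] [83.4 81.8] 65.5
scene grey [326.4 251.1] 5116 [631.7 -60.8] [63.8 63.5] 65.5
```

```bash
cat > go.py <<'E'
import sys
from h import *
# usage: gx gy gz(mm, grasp point) jawyaw(deg: direction of tool y in world)
def plan(gx,gy,gz,yaw):
    o=arm.observe(); Rc=R.from_rotvec(o['ee_rot']); M=Rc.as_matrix()
    cy=np.degrees(np.arctan2(M[1,1],M[0,1]))
    yaw=cy+((yaw-cy+90)%180-90)
    a=np.radians(yaw); y=np.array([np.cos(a),np.sin(a),0]); z=np.array([0,0,-1.]); x=np.cross(y,z)
    T=R.from_matrix(np.c_[x,y,z])
    P=np.array([gx,gy,gz+159])/1000
    print("t%.2f"%o['clock'],"grasp now",np.round((o['position']+M[:,2]*.159)*1000,1),"jaw",round(cy,1),"w%.1f"%(o['width']*92),"F",np.round(o['force'],1),"T",np.round(o['ft_torque'],2),"q1,7",np.round(o['joints'][[0,6]],2))
    print("shift",np.round(Rc.inv().apply(P-o['position'])*1000,1),"rot",np.round((Rc.inv()*T).as_rotvec(),3), "toolx",np.round(x,2))
if len(sys.argv)>4: plan(*map(float,sys.argv[1:5]))
E
python3 go.py 584.9 281 200 81.2; python3 go.py 584.9 281 71 81.2
```

```text
t0.20 grasp now [ 173.7 -600.1  245.3] jaw -73.9 w91.7 F [ 0.3 -0.1  0.6] T [-0.   -0.02  0.03] q1,7 [ 1.19 -0.08]
shift [ 639.9 -732.1   45.9] rot [-0.001  0.     0.435] toolx [ 0.99 -0.15  0.  ]
t0.20 grasp now [ 173.7 -600.1  245.3] jaw -73.9 w91.7 F [ 0.3 -0.1  0.6] T [-0.   -0.02  0.03] q1,7 [ 1.19 -0.08]
shift [ 640.  -732.   174.9] rot [-0.001  0.     0.435] toolx [ 0.99 -0.15  0.  ]
```

```bash
python3 -m pendant '[[[200,-229,0,0,0,0.13,-0.4],[640,-732,0,0,0,0.435,-0.4],[640,-732,0,0,0,0.435,-0.4],[640,-732,0,0,0,0.435,-0.4],[640,-732,0,0,0,0.435,-0.4],[640,-732,0,0,0,0.435,-0.4],[640,-732,0,0,0,0.435,-0.4],[640,-732,0,0,0,0.435,-0.4],[640,-732,0,0,0,0.435,-0.4],[640,-732,0,0,0,0.435,-0.4],[640,-732,0,0,0,0.435,-0.4],[640,-732,0,0,0,0.435,-0.4],[640,-732,0,0,0,0.435,-0.4],[640,-732,0,0,0,0.435,-0.4],[640,-732,0,0,0,0.435,-0.4],[640,-732,0,0,0,0.435,-0.4],[640,-732,0,0,0,0.435,-0.4],[640,-732,0,0,0,0.435,-0.4],[640,-732,0,0,0,0.435,-0.4],[640,-732,0,0,0,0.435,-0.4]]]' 20; python3 go.py 584.9 281 120 81.2
```

```text
clock: 2.7
position: [0.5851, 0.2796, 0.4051]
ee_rot: [3.132, -0.243, 0.001]
force: [0.3, 0.7, 0.2]
width: 0.701
t2.70 grasp now [585.2 279.5 246.1] jaw -98.9 w64.5 F [0.3 0.7 0.2] T [0.05 0.   0.01] q1,7 [-0.26 -2.43]
shift [ -0.5  -1.4 126.1] rot [ 0.    -0.001 -0.001] toolx [ 0.99 -0.15  0.  ]
```

```bash
python3 -m pendant '[[[0,-1.4,62,0,0,0,-0.1],[0,-1.4,124,0,0,0,-0.1],[0,-1.4,136,0,0,0,-0.1],[0,-1.4,136,0,0,0,-0.1],[0,-1.4,136,0,0,0,-0.1]]]' 20; python3 go.py 584.9 281 71 81.2
python3 - <<'E'
from h import *
crop("s",get_image("scene"),350,140,450,215,8,"s1"); crop("t",get_image("top"),200,120,300,195,8,"t1")
E
```

```text
clock: 3.32
position: [0.5862, 0.2828, 0.2716]
ee_rot: [-3.13, 0.241, -0.006]
force: [-0.5, 1.0, 0.2]
width: 0.551
t3.33 grasp now [586.8 283.1 112.6] jaw -98.8 w50.7 F [-0.5  1.   0.2] T [ 0.01 -0.    0.02] q1,7 [-0.28 -2.49]
shift [-1.2  2.  41.6] rot [-0.003 -0.003  0.   ] toolx [ 0.99 -0.15  0.  ]
```

View pics/s1.png

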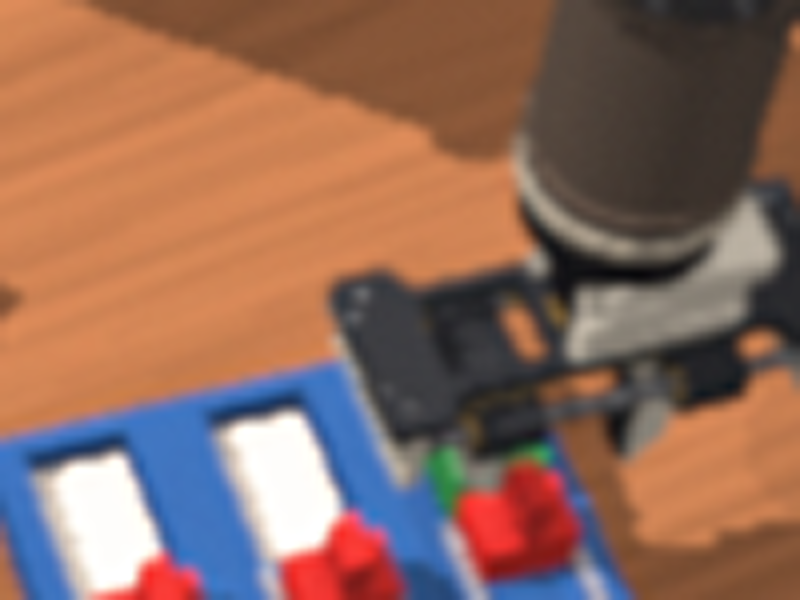

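View pics/t1.png

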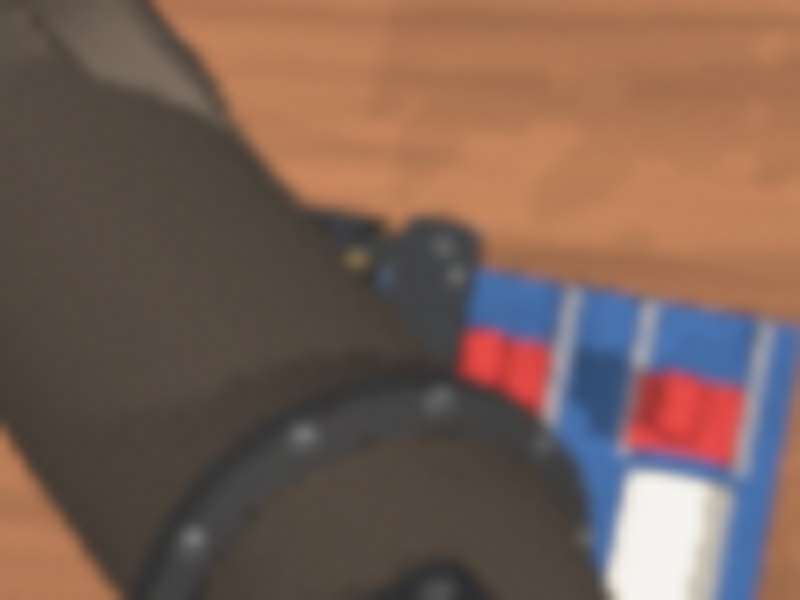

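```bash
python3 - <<'E'
from h import *
o=arm.observe();M=R.from_rotvec(o['ee_rot']).as_matrix();p=o['position']
for d in(.112,.159,.178):
  for s in(-25,0,25): 
    P=p+M[:,2]*d+M[:,1]*s/1000; q=proj("scene",P)[0]; print(d,s,np.round((q-[350,140])*8))
print(np.round((proj("scene",[.5849,.281,.074])[0]-[350,140])*8))
E
```

```text
0.112 -25 [630. 350.]
0.112 0 [570. 364.]
0.112 25 [510. 379.]
0.159 -25 [609. 417.]
0.159 0 [551. 431.]
0.159 25 [492. 445.]
0.178 -25 [601. 443.]
0.178 0 [544. 457.]
0.178 25 [485. 471.]
[530. 481.]
```

The predicted fin top at crop (530,481) matches what I see at about (525,480), and the jaws straddle it. Next I descend, grip it and slide it 31 mm.

```bash
python3 -m pendant '[[[-1.2,2,20,0,0,0,-0.1],[-1.2,2,38,0,0,0,-0.1],[-1.2,2,41,0,0,0,-0.1],[-1.2,2,41,0,0,0,0.2],[-1.2,2,41,0,0,0,1],[-1.2,2,41,0,0,0,1],[-1.2,2,41,0,0,0,1],[-1.2,2,41,0,0,0,1],[-1.2,2,41,0,0,0,1],[-1.2,2,41,0,0,0,1]]]' 20; python3 go.py 584.9 281 71 81.2
```

```text
clock: 4.68
position: [0.5839, 0.2803, 0.228]
ee_rot: [-3.132, 0.241, -0.001]
force: [-0.4, -0.9, 3.7]
width: 0.151
t4.67 grasp now [583.9 280.3  69. ] jaw -98.8 w13.9 F [-0.4 -0.9  3.7] T [-0.2   0.16  0.02] q1,7 [-0.29 -2.51]
shift [ 0.9 -0.9 -2. ] rot [-0. -0.  0.] toolx [ 0.99 -0.15  0.  ]
```

```bash
python3 -m pendant '[[[8,0,-1,0,0,0,1],[16,0,-1,0,0,0,1],[24,0,-1,0,0,0,1],[30,0,-1,0,0,0,1],[31,0,-1,0,0,0,1],[31,0,-1,0,0,0,1],[31,0,-1,0,0,0,1]]]' 30; python3 go.py 584.9 281 71 81.2
```

```text
clock: 5.55
position: [0.6128, 0.2761, 0.228]
ee_rot: [3.132, -0.239, -0.006]
force: [-6.4, 0.4, 3.8]
width: 0.151
t5.55 grasp now [612.2 276.   69. ] jaw -98.7 w13.9 F [-6.4  0.4  3.8] T [ 0.05  1.46 -0.02] q1,7 [-0.27 -2.47]
shift [-28.4  -0.6  -1.9] rot [0.001 0.004 0.001] toolx [ 0.99 -0.15  0.  ]
```

```bash
python3 -m pendant '[[[0,0,0,0,0,0,0.4],[0,0,0,0,0,0,-0.2],[0,0,0,0,0,0,-0.2],[0,0,-40,0,0,0,-0.2],[-20,0,-50,0,0,0,-0.2],[-70,0,-50,0,0,0,-0.2],[-85,0,-50,0,0,0,-0.2],[-85,0,-50,0,0,0,-0.2],[-85,0,-50,0,0,0,-0.2],[-85,0,-50,0,0,0,-0.2]]]' 20; python3 go.py 528.3 289 47 81.2
```

```text
clock: 6.8
position: [0.5316, 0.288, 0.2785]
ee_rot: [3.132, -0.243, 0.001]
force: [0.9, -0.0, 0.4]
width: 0.601
t6.80 grasp now [531.7 288.  119.5] jaw -98.9 w55.3 F [ 0.9 -0.   0.4] T [0.03 0.02 0.03] q1,7 [-0.31 -2.55]
shift [-3.5 -0.5 72.5] rot [ 0.    -0.    -0.001] toolx [ 0.99 -0.15  0.  ]
```

```bash
python3 -m pendant '[[[-3.5,-0.5,35,0,0,0,-0.2],[-3.5,-0.5,60,0,0,0,-0.2],[-3.5,-0.5,72,0,0,0,-0.2],[-3.5,-0.5,72,0,0,0,-0.2],[-3.5,-0.5,72,0,0,0,-0.2],[-3.5,-0.5,72,0,0,0,0.2],[-3.5,-0.5,72,0,0,0,0.5],[-3.5,-0.5,72,0,0,0,0.5],[-3.5,-0.5,72,0,0,0,0.5],[-3.5,-0.5,72,0,0,0,0.5]]]' 25; python3 go.py 528.3 289 47 81.2; python3 -c "
from h import *
crop('s',get_image('scene'),350,140,450,215,8,'s2')"
```

```text
clock: 8.05
position: [0.5273, 0.2897, 0.2074]
ee_rot: [-3.132, 0.241, -0.002]
force: [-0.5, -1.9, 6.5]
width: 0.455
t8.05 grasp now [527.4 289.7  48.4] jaw -98.8 w41.9 F [-0.5 -1.9  6.5] T [-0.19  0.15  0.  ] q1,7 [-0.34 -2.6 ]
shift [1.1 0.5 1.4] rot [-0.    -0.001  0.   ] toolx [ 0.99 -0.15  0.  ]
```

View pics/s2.png

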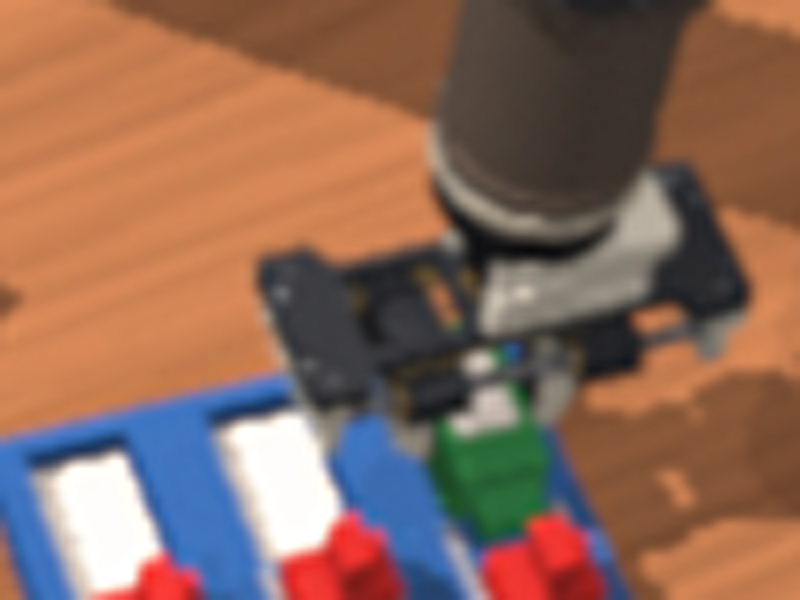

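```bash
python3 -m pendant '[[[0,0,-15,0,0,0,0.5],[0,0,-35,0,0,0,0.5],[0,0,-80,0,0,0,0.5],[0,0,-130,0,0,0,0.5],[0,0,-155,0,0,0,0.5],[0,0,-155,0,0,0,0.5]]]' 25; python3 go.py 638 -191 200 81.2;python3 go.py 638 -191 200 0; python3 -c "
from h import *
crop('s',get_image('scene'),350,120,450,225,6,'s3');print(arm.observe()['joints'])"
```

```text
clock: 8.85
position: [0.5273, 0.29, 0.3646]
ee_rot: [-3.13, 0.24, -0.006]
force: [0.9, -0.1, -1.6]
width: 0.455
t8.85 grasp now [527.9 290.4 205.6] jaw -98.8 w41.8 F [ 0.9 -0.1 -1.6] T [0.07 0.03 0.06] q1,7 [-0.29 -2.51]
shift [182.9 458.5   4.9] rot [-0.003 -0.004  0.   ] toolx [ 0.99 -0.15  0.  ]
t8.85 grasp now [527.9 290.4 205.6] jaw -98.8 w41.8 F [ 0.9 -0.1 -1.6] T [0.07 0.03 0.06] q1,7 [-0.29 -2.51]
shift [182.9 458.5   4.9] rot [-5.000e-03 -1.000e-03  1.417e+00] toolx [ 0. -1.  0.]
[-0.29424469  0.47227525 -0.42618522  1.66032682  0.21837396  1.05465231
 -2.51132433]
```

View pics/s3.png

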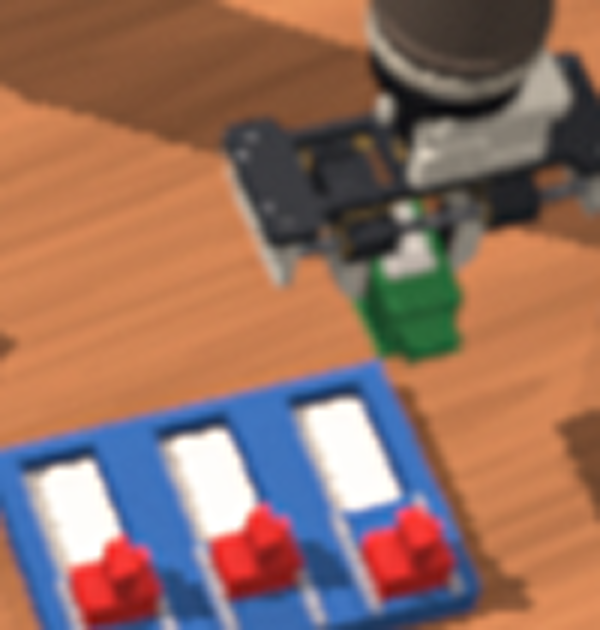

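```bash
python3 -m pendant '[[[20,60,0,0,0,0,0.5],[183,458.5,0,0,0,-1.2,0.5],[183,458.5,0,0,0,-1.2,0.5],[183,458.5,0,0,0,-1.2,0.5],[183,458.5,0,0,0,-1.2,0.5],[183,458.5,0,0,0,-1.2,0.5],[183,458.5,0,0,0,-1.2,0.5],[183,458.5,0,0,0,-1.2,0.5],[183,458.5,0,0,0,-1.2,0.5],[183,458.5,0,0,0,-1.2,0.5],[183,458.5,0,0,0,-1.2,0.5],[183,458.5,0,0,0,-1.2,0.5],[183,458.5,0,0,0,-1.2,0.5],[183,458.5,0,0,0,-1.2,0.5]]]' 25; python3 go.py 638 -191 41 -30; python3 -c "
from h import *
crop('s',get_image('scene'),190,180,350,300,5,'s4')"
```

```text
clock: 10.65
position: [0.6379, -0.1912, 0.3619]
ee_rot: [2.72, 1.571, 0.0]
force: [-0.1, 0.1, -0.5]
width: 0.456
t10.65 grasp now [ 637.9 -191.2  202.9] jaw -30.0 w42.0 F [-0.1  0.1 -0.5] T [-0.01 -0.12  0.04] q1,7 [ 0.58 -0.6 ]
shift [  0.2  -0.  161.9] rot [ 0.  0. -0.] toolx [0.5  0.87 0.  ]
```

View pics/s4.png

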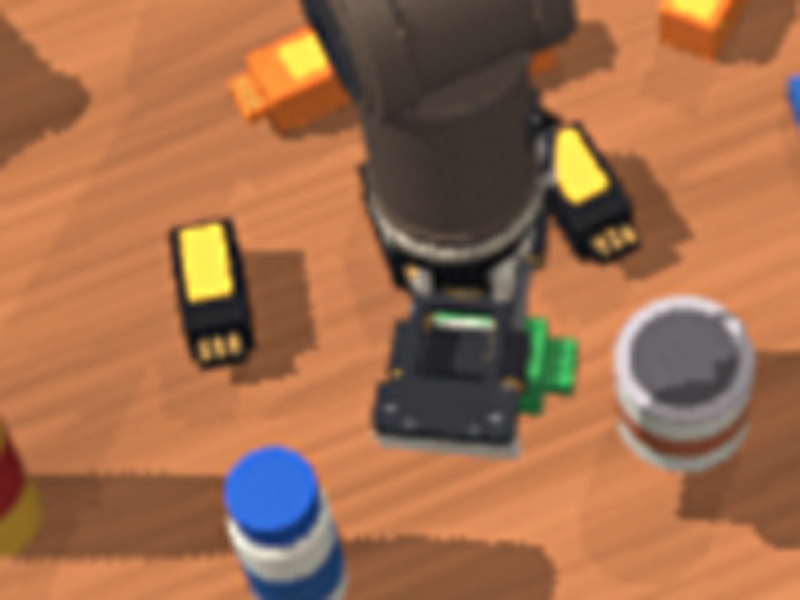

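```bash
python3 -m pendant '[[[0,0,60,0,0,0,0.5],[0,0,110,0,0,0,0.5],[0,0,145,0,0,0,0.5],[0,0,158,0,0,0,0.5],[0,0,161,0,0,0,0.5],[0,0,162,0,0,0,0.5],[0,0,162,0,0,0,0.5],[0,0,162,0,0,0,0.5]]]' 25; python3 go.py 638 -191 40.5 -30
```

```text
clock: 11.7
position: [0.6382, -0.1916, 0.2007]
ee_rot: [2.72, 1.569, 0.002]
force: [-0.1, 0.1, -1.3]
width: 0.453
t11.70 grasp now [ 638.4 -191.6   41.7] jaw -30.0 w41.7 F [-0.1  0.1 -1.3] T [-0.07  0.02  0.02] q1,7 [ 0.54 -0.7 ]
shift [ 0.4 -0.4  1.2] rot [ 0.001 -0.    -0.001] toolx [0.5  0.87 0.  ]
```

```bash
python3 -m pendant '[[[0,0,1.5,0,0,0,0.5],[0,0,2,0,0,0,0.5],[0,0,2,0,0,0,0.5],[0,0,2,0,0,0,0.5]]]' 25; python3 go.py 638 -191 40.5 -30; python3 -m pendant '[[[0,0,0,0,0,0,0.3],[0,0,0,0,0,0,-0.2],[0,0,0,0,0,0,-0.2],[0,0,0,0,0,0,-0.2],[0,0,-50,0,0,0,-0.2],[0,0,-112,0,0,0,-0.2],[0,0,-160,0,0,0,-0.2],[0,0,-160,0,0,0,-0.2],[-40,-70,-160,0,0,0,-0.2]]]' 25
```

```text
clock: 12.2
position: [0.6381, -0.1915, 0.1995]
ee_rot: [2.72, 1.569, 0.001]
force: [-4.5, -0.1, 13.2]
width: 0.456
t12.20 grasp now [ 638.3 -191.7   40.5] jaw -30.0 w41.9 F [-4.5 -0.1 13.2] T [0.16 1.06 0.02] q1,7 [ 0.54 -0.7 ]
shift [ 0.4 -0.4 -0. ] rot [ 0.002  0.    -0.001] toolx [0.5  0.87 0.  ]
clock: 13.32
position: [0.577, -0.1907, 0.3568]
ee_rot: [-2.72, -1.571, -0.005]
force: [-0.7, -0.7, 1.2]
width: 0.6
```

```bash
python3 go.py 575.5 201 130 81.2; python3 -c "
from h import *
crop('s',get_image('scene'),190,180,350,300,5,'s5')"
```

```text
t13.32 grasp now [ 577.4 -190.4  197.8] jaw -30.0 w55.2 F [-0.7 -0.7  1.2] T [-0.06  0.06  0.06] q1,7 [ 0.66 -0.59]
shift [ 338.4 -197.1   68.5] rot [-1.000e-03 -3.000e-03  1.201e+00] toolx [ 0.99 -0.15  0.  ]
```

View pics/s5.png

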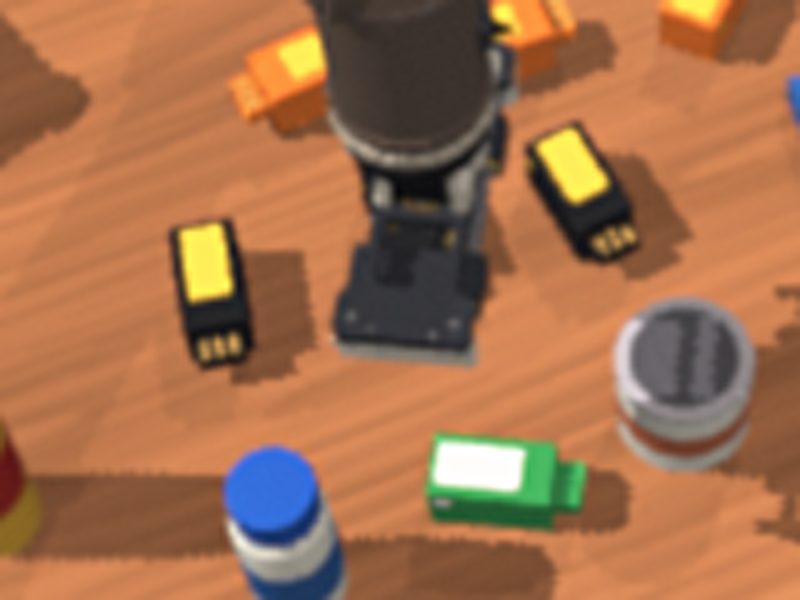

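The blank stands upright between the tin and the blue can, centred near crop (505,480). Next are caps 1 and 2.

```bash
python3 -m pendant '[[[338,-197,0,0,0,1.2,-0.2],[338,-197,0,0,0,1.2,-0.2],[338,-197,0,0,0,1.2,-0.2],[338,-197,0,0,0,1.2,-0.2],[338,-197,0,0,0,1.2,-0.2],[338,-197,0,0,0,1.2,-0.2],[338,-197,0,0,0,1.2,-0.2],[338,-197,0,0,0,1.2,-0.2],[338,-197,30,0,0,1.2,-0.2],[338,-197,80,0,0,1.2,-0.2],[338,-197,80,0,0,1.2,-0.2],[338,-197,80,0,0,1.2,-0.2],[338,-197,80,0,0,1.2,-0.2]]]' 20; python3 go.py 575.5 201 70 81.2; python3 -c "
from h import *
crop('s',get_image('scene'),340,140,440,240,6,'s6')"
```

```text
clock: 15.0
position: [0.5748, 0.1999, 0.2797]
ee_rot: [-3.131, 0.241, -0.004]
force: [0.5, -0.6, -0.5]
width: 0.605
t15.00 grasp now [575.2 200.1 120.7] jaw -98.8 w55.7 F [ 0.5 -0.6 -0.5] T [0.09 0.01 0.  ] q1,7 [-0.16 -2.38]
shift [ 0.4 -1.1 50.7] rot [-0.001 -0.003  0.   ] toolx [ 0.99 -0.15  0.  ]
```

View pics/s6.png

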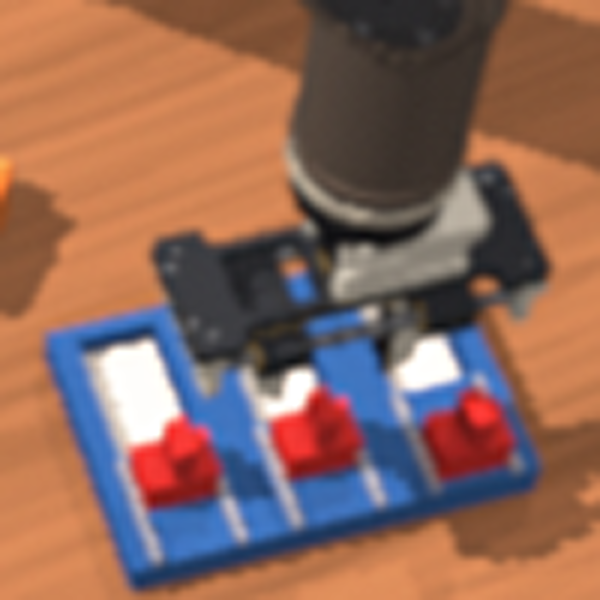

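```bash
python3 -m pendant '[[[0.4,-0.5,25,0,0,0,-0.2],[0.4,-0.5,45,0,0,0,-0.2],[0.4,-0.5,50,0,0,0,-0.2],[0.4,-0.5,50,0,0,0,0.2],[0.4,-0.5,50,0,0,0,1],[0.4,-0.5,50,0,0,0,1],[0.4,-0.5,50,0,0,0,1],[0.4,-0.5,50,0,0,0,1],[0.4,-0.5,50,0,0,0,1],[8,-0.5,50,0,0,0,1],[16,-0.5,50,0,0,0,1],[24,-0.5,50,0,0,0,1],[24,-0.5,50,0,0,0,1],[24,-0.5,50,0,0,0,1]]]' 25; python3 go.py 575.5 201 70 81.2; python3 -c "
from h import *
crop('s',get_image('scene'),340,140,440,240,6,'s7')"
```

```text
clock: 16.8
position: [0.5973, 0.1972, 0.2279]
ee_rot: [3.132, -0.24, -0.002]
force: [-3.3, 1.2, 5.4]
width: 0.146
t16.80 grasp now [597.1 197.3  68.9] jaw -98.8 w13.4 F [-3.3  1.2  5.4] T [0.11 0.87 0.  ] q1,7 [-0.16 -2.38]
shift [-22.1  -0.4  -1.1] rot [0.    0.001 0.001] toolx [ 0.99 -0.15  0.  ]
```

View pics/s7.png

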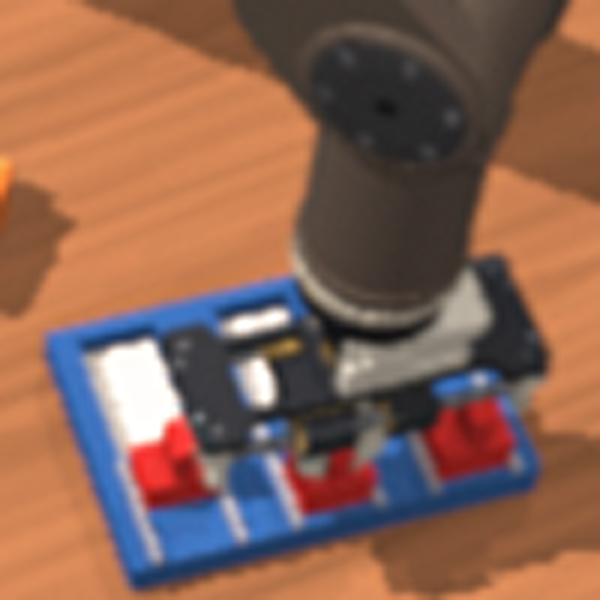

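```bash
python3 -m pendant '[[[4,0,0,0,0,0,1],[8,0,0,0,0,0,1],[8,0,0,0,0,0,1],[8,0,0,0,0,0,1]]]' 25; python3 go.py 563.3 121.9 70 81.2
```

```text
clock: 17.35
position: [0.6006, 0.1974, 0.2274]
ee_rot: [3.13, -0.236, -0.018]
force: [-24.5, 0.2, 20.2]
width: 0.153
t17.35 grasp now [598.7 197.1  68.4] jaw -98.6 w14.0 F [-24.5   0.2  20.2] T [ 0.25  5.38 -0.08] q1,7 [-0.16 -2.37]
shift [-25.6  80.2  -1.1] rot [0.003 0.011 0.003] toolx [ 0.99 -0.15  0.  ]
```

```bash
python3 -m pendant '[[[-7,0,0,0,0,0,1],[-7,0,0,0,0,0,0.4],[-7,0,0,0,0,0,-0.2],[-7,0,0,0,0,0,-0.2],[-7,0,-50,0,0,0,-0.2],[-20,45,-50,0,0,0,-0.2],[-31,80,-50,0,0,0,-0.2],[-31,80,-50,0,0,0,-0.2],[-31,80,-50,0,0,0,-0.2]]]' 25; python3 go.py 563.3 121.9 70 81.2
```

```text
clock: 18.48
position: [0.5632, 0.1217, 0.2779]
ee_rot: [-3.132, 0.241, -0.001]
force: [0.1, 0.8, 0.9]
width: 0.604
t18.48 grasp now [563.3 121.8 118.9] jaw -98.8 w55.6 F [0.1 0.8 0.9] T [0.05 0.02 0.02] q1,7 [-0.03 -2.26]
shift [ 0.  -0.2 48.9] rot [-0.001 -0.001  0.   ] toolx [ 0.99 -0.15  0.  ]
```

```bash
python3 -m pendant '[[[0,0,25,0,0,0,-0.2],[0,0,43,0,0,0,-0.2],[0,0,49,0,0,0,-0.2],[0,0,49,0,0,0,0.2],[0,0,49,0,0,0,1],[0,0,49,0,0,0,1],[0,0,49,0,0,0,1],[0,0,49,0,0,0,1],[0,0,49,0,0,0,1],[8,0,49,0,0,0,1],[16,0,49,0,0,0,1],[24,0,49,0,0,0,1],[29,0,49,0,0,0,1],[29,0,49,0,0,0,1],[29,0,49,0,0,0,1]]]' 25; python3 go.py 563.3 121.9 70 81.2
```

```text
clock: 20.35
position: [0.5895, 0.1177, 0.2289]
ee_rot: [3.132, -0.239, -0.007]
force: [-11.5, 1.3, 13.3]
width: 0.153
t20.35 grasp now [588.7 117.6  69.9] jaw -98.7 w14.0 F [-11.5   1.3  13.3] T [ 0.35  2.5  -0.04] q1,7 [-0.04 -2.27]
shift [-26.5  -0.2   0. ] rot [0.001 0.005 0.001] toolx [ 0.99 -0.15  0.  ]
```

```bash
python3 -m pendant '[[[-3,0,0,0,0,0,1],[-3,0,0,0,0,0,0.4],[-3,0,0,0,0,0,-0.2],[-3,0,0,0,0,0,-0.2],[-3,0,-60,0,0,0,-0.2],[-3,0,-110,0,0,0,-0.2],[-3,0,-110,0,0,0,-0.2]]]' 25; python3 -c "
from packs import *
packs('b')
crop('s',cv2.imread('pics/scene_b.png')[:,:,::-1],200,150,440,290,3,'s8')"
```

```text
clock: 21.22
position: [0.5898, 0.118, 0.343]
ee_rot: [-3.13, 0.241, -0.011]
force: [-0.2, -0.2, -0.3]
width: 0.598
top yellow [345.  203.4] 877 [465.3 -71.5] [55.4 15.4] 9.2
top yellow [375.8 214.2] 2795 [ 436.2 -170.5] [56.2 33. ] -4.7
top yellow [416.7 216. ] 2723 [ 433.7 -302. ] [56.9 32.7] -12.4
top black [248.8 149. ] 876 [633.5 246.6] [48.7 23.1] 27.8
top black [311.9 199.8] 3613 [472.8  32. ] [219.8  46.5] -65.8
top black [373.6 205.7] 1303 [ 452.5 -156.3] [76.8 36.6] -36.1
top black [413.9 208.7] 1803 [ 450.4 -287.8] [79.6 41.3] -41.7
top black [288.2 225.3] 1602 [394.4 107.9] [63.1 32.1] -1.3
top bwhite [345.3 152.9] 1446 [635.6 -63.8] [82.6 76.7] -81.5
top bwhite [385.3 152.5] 2108 [ 634.2 -196.7] [51.5 27.8] 60.3
top bwhite [234.  181.9] 4257 [525.6 284.3] [77.2 37. ] -9.0
top bwhite [257.8 186.3] 4415 [513.5 207.5] [77.6 38.4] -8.9
top grey [343.5 149.7] 5157 [635.1 -61.2] [63.7 63. ] 1.4
top grey [314.1 201.7] 8582 [459.9  35.6] [196.6  78.9] -75.5
scene yellow [330.4 176.4] 1659 [365.7  76.9] [53.1 28.5] -49.2
scene yellow [285.3 185.6] 1684 [337.7 -76.1] [52.3 28.5] 8
[... 584 characters left out ...]

scene bluecap [400.7 207.1] 1009 [620.3 190.7] [75.2 26.6] -10.4
scene bluecap [377.9 212. ] 1156 [606.4 119.5] [83.2 26.9] -9.2
scene bluecap [243.7 277.8] 3457 [ 642.  -321.1] [48.2 46.8] -4.1
scene bwhite [408.7 198.5] 2180 [561.5 270. ] [63.6 42. ] -9.2
scene bwhite [386.3 205. ] 1649 [547.9 194.5] [55.3 41.7] -13.6
scene bwhite [363.4 210.2] 1860 [536.6 117.2] [57.9 42.1] -13.1
scene bwhite [325.7 252.1] 2471 [621.7 -55.1] [83.3 82.6] 66.1
scene bwhite [285.3 272.8] 2233 [ 636.  -198.5] [51.4 27.9] 59.8
scene grey [385.9 185.2] 5170 [479.9 214.7] [154.9 119.5] -40.4
scene grey [352.  189.6] 3432 [472.2 132.2] [95.3 86.4] 76.2
scene grey [326.4 251.2] 5053 [631.7 -60.8] [63.7 63.5] 65.5
```

View pics/s8.png

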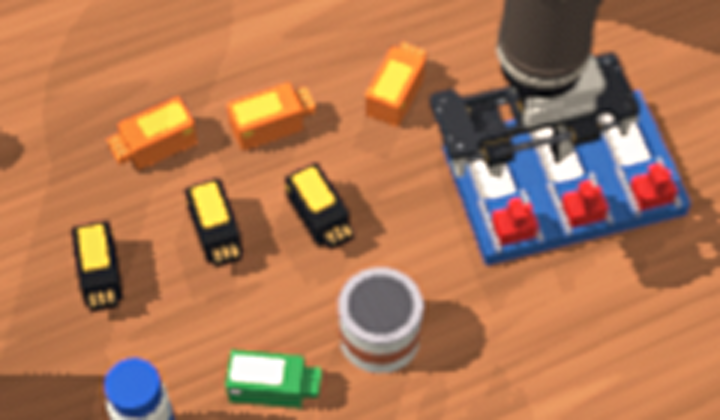

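```bash
python3 - <<'E'
from h import *
im=cv2.imread("pics/top_a.png").astype(np.float32)
for c,y in(((463,-61.6),4.5),((434.7,-170.6),-5),((432.2,-302.1),-11.8)):
    a=np.radians(y); d=np.array([np.cos(a),np.sin(a)]); n=np.array([-d[1],d[0]])
    s=np.arange(-52,72,3)
    acc=0
    for o in(-8,0,8):
        P=np.c_[(np.array(c)+np.outer(s,d)+n*o),np.full(len(s),44)]/1000
        q=proj("top",P).astype(np.float32); acc=acc+cv2.remap(im,q[None,:,0],q[None,:,1],cv2.INTER_LINEAR)[0]/3
    print(c); print(' '.join(f"{int(k)}:{int(v[2])}/{int(v[0])}" for k,v in zip(s,acc)))
    for nm,off in (("lat",0),):
        l=np.arange(-33,34,3); acc=0
        for o in(20,24,): # black part ahead of label
            P=np.c_[(np.array(c)+d*o*1.45+np.outer(l,n)),np.full(len(l),44)]/1000
            q=proj("top",P).astype(np.float32); acc=acc+cv2.remap(im,q[None,:,0],q[None,:,1],cv2.INTER_LINEAR)[0]/2
        print("lat",' '.join(f"{int(k)}:{int(v[2])}" for k,v in zip(l,acc)))
E
```

```text
(463, -61.6)
-52:116/57 -49:115/57 -46:116/58 -43:119/59 -40:120/59 -37:118/58 -34:111/55 -31:93/48 -28:86/45 -25:113/54 -22:162/70 -19:203/87 -16:227/99 -13:234/105 -10:236/107 -7:237/107 -4:237/107 -1:237/107 2:237/107 5:237/107 8:237/107 11:237/107 14:236/107 17:236/106 20:234/104 23:217/95 26:168/77 29:103/57 32:58/47 35:46/46 38:45/45 41:45/44 44:45/42 47:67/46 50:109/59 53:137/71 56:147/76 59:143/75 62:140/72 65:142/70 68:149/72 71:159/76
lat -33:154 -30:153 -27:151 -24:142 -21:116 -18:78 -15:62 -12:67 -9:74 -6:76 -3:78 0:77 3:76 6:74 9:71 12:63 15:53 18:50 21:61 24:84 27:102 30:107 33:107
(434.7, -170.6)
-52:113/56 -49:115/56 -46:115/57 -43:113/56 -40:111/55 -37:112/56 -34:108/54 -31:90/47 -28:81/44 -25:113/53 -22:148/64 -19:166/71 -16:170/72 -13:171/73 -10:173/73 -7:177/74 -4:186/78 -1:195/84 2:207/89 5:219/95 8:229/101 11:234/104 14:236/105 17:236/106 20:234/104 23:220/96 26:172/77 29:106/58 32:60/48 35:46/45 38:45/45 41:44/44 44:48/43 47:68/47 50:104/59 53:131/70 56:140/74 59:138/73 62:135/70 65:143/71 68:154/74 71:160/77
lat -33:156 -30:156 -27:154 -24:144 -21:118 -18:84 -15:66 -12:67 -9:72 -6:73 -3:76 0:79 3:80 6:79 9:75 12:67 15:53 18:43 21:41 24:57 27:82 30:100 33:108
(432.2, -302.1)
-52:170/81 -49:173/83 -46:174/83 -43:172/82 -40:168/80 -37:165/79 -34:150/73 -31:118/60 -28:108/56 -25:158/72 -22:213/93 -19:234/104 -16:237/107 -13:236/106 -10:236/106 -7:236/107 -4:237/107 -1:237/107 2:236/106 5:236/106 8:236/106 11:237/106 14:237/106 17:236/106 20:234/104 23:225/98 26:184/81 29:113/58 32:61/47 35:45/44 38:44/44 41:44/43 44:48/43 47:70/48 50:103/59 53:125/67 56:133/71 59:136/71 62:138/70 65:145/71 68:151/73 71:154/74
lat -33:166 -30:161 -27:157 -24:150 -21:124 -18:82 -15:63 -12:70 -9:77 -6:78 -3:78 0:79 3:83 6:82 9:76 12:67 15:56 18:44 21:34 24:32 27:48 30:77 33:102
```

```bash
python3 go.py 440 -303.8 120 78;python3 go.py 440 -303.8 40 78
```

```text
t21.32 grasp now [588.6 117.1 179.8] jaw -98.8 w55.3 F [-0.5  0.  -0.2] T [0.07 0.06 0.03] q1,7 [-0.   -2.21]
shift [-82.4 438.7  59.8] rot [ 0.    -0.001  0.056] toolx [ 0.98 -0.21  0.  ]
t21.32 grasp now [588.6 117.1 179.8] jaw -98.8 w55.3 F [-0.5  0.  -0.2] T [0.07 0.06 0.03] q1,7 [-0.   -2.21]
shift [-82.4 438.7 139.8] rot [ 0.    -0.001  0.056] toolx [ 0.98 -0.21  0.  ]
```

```bash
python3 -m pendant '[[[-82.4,438.7,0,0,0,0.056,-0.5],[-82.4,438.7,0,0,0,0.056,-0.5],[-82.4,438.7,0,0,0,0.056,-0.5],[-82.4,438.7,0,0,0,0.056,-0.5],[-82.4,438.7,0,0,0,0.056,-0.5],[-82.4,438.7,0,0,0,0.056,-0.5],[-82.4,438.7,0,0,0,0.056,-0.5],[-82.4,438.7,0,0,0,0.056,-0.5],[-82.4,438.7,30,0,0,0.056,-0.5],[-82.4,438.7,60,0,0,0.056,-0.5],[-82.4,438.7,60,0,0,0.056,-0.5],[-82.4,438.7,60,0,0,0.056,-0.5]]]' 25; python3 go.py 440 -303.8 40 78; python3 -c "
from h import *
crop('s',get_image('scene'),190,180,350,300,5,'s9')"
```

```text
clock: 22.82
position: [0.4405, -0.3032, 0.279]
ee_rot: [-3.124, 0.327, 0.0]
force: [0.3, -0.6, 0.3]
width: 0.75
t22.82 grasp now [ 440.5 -303.1  120. ] jaw -101.9 w69.0 F [ 0.3 -0.6  0.3] T [ 0.05  0.01 -0.02] q1,7 [ 0.72 -1.45]
shift [-0.3  0.8 80. ] rot [-0.     0.     0.001] toolx [ 0.98 -0.21  0.  ]
```

View pics/s9.png

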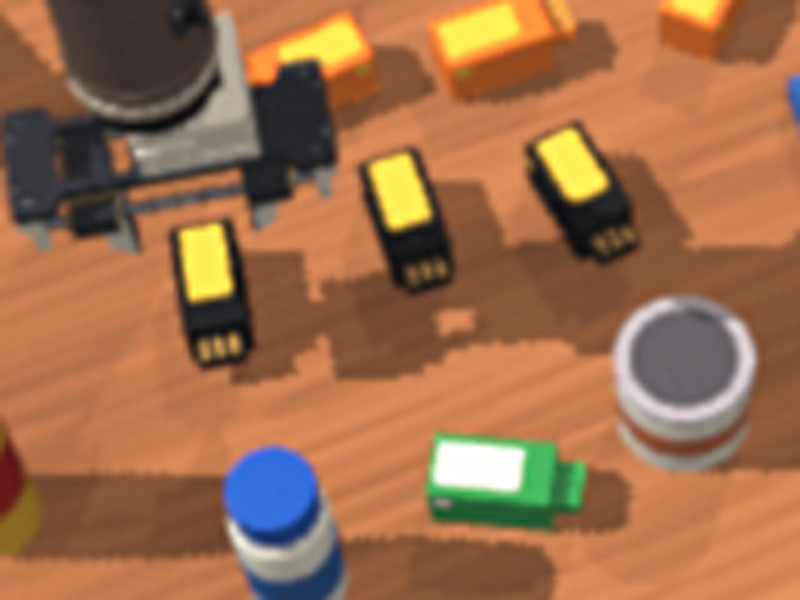

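The jaws are centred above the left pack at crop (205,260), and nothing has moved. I'm descending and gripping it.

```bash
python3 -m pendant '[[[-0.3,0.8,35,0,0,0,-0.5],[-0.3,0.8,65,0,0,0,-0.5],[-0.3,0.8,80,0,0,0,-0.5],[-0.3,0.8,80,0,0,0,-0.5],[-0.3,0.8,80,0,0,0,-0.1],[-0.3,0.8,80,0,0,0,0.2],[-0.3,0.8,80,0,0,0,0.5],[-0.3,0.8,80,0,0,0,0.5],[-0.3,0.8,80,0,0,0,0.5],[-0.3,0.8,80,0,0,0,0.5]]]' 30; python3 go.py 528.3 289 48 81.2; python3 -m pendant '[[[0,0,-40,0,0,0,0.5],[0,0,-100,0,0,0,0.5],[0,0,-150,0,0,0,0.5],[0,0,-160,0,0,0,0.5],[0,0,-160,0,0,0,0.5],[0,0,-160,0,0,0,0.5]]]' 30; python3 go.py 528.3 289 160 81.2;  python3 -c "
from h import *
crop('s',get_image('scene'),190,100,350,300,4,'s10')"
```

```text
clock: 24.12
position: [0.4398, -0.3045, 0.1993]
ee_rot: [3.124, -0.328, 0.001]
force: [-0.7, -0.7, 7.3]
width: 0.452
t24.12 grasp now [ 439.9 -304.6   40.3] jaw -102.0 w41.6 F [-0.7 -0.7  7.3] T [ 0.04  0.25 -0.01] q1,7 [ 0.69 -1.5 ]
shift [ -36.8 -598.9   -8. ] rot [ 0.001 -0.001 -0.056] toolx [ 0.99 -0.15  0.  ]
clock: 24.88
position: [0.4389, -0.3041, 0.3567]
ee_rot: [-3.123, 0.328, 0.005]
force: [-0.1, -0.1, -4.9]
width: 0.454
t24.88 grasp now [ 438.4 -303.8  197.7] jaw -102.0 w41.8 F [-0.1 -0.1 -4.9] T [0.1  0.02 0.05] q1,7 [ 0.75 -1.41]
shift [ -35.6 -598.7   38.5] rot [-0.001  0.003 -0.056] toolx [ 0.99 -0.15  0.  ]
```

View pics/s10.png

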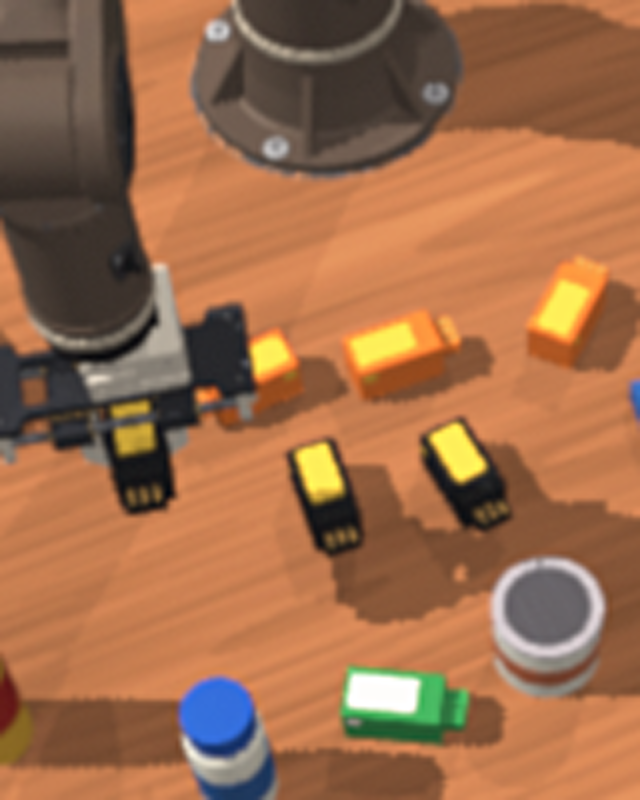

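```bash
python3 -m pendant '[[[-35.6,-598.7,0,0,0,-0.056,0.5],[-35.6,-598.7,0,0,0,-0.056,0.5],[-35.6,-598.7,0,0,0,-0.056,0.5],[-35.6,-598.7,0,0,0,-0.056,0.5],[-35.6,-598.7,0,0,0,-0.056,0.5],[-35.6,-598.7,0,0,0,-0.056,0.5],[-35.6,-598.7,0,0,0,-0.056,0.5],[-35.6,-598.7,0,0,0,-0.056,0.5],[-35.6,-598.7,0,0,0,-0.056,0.5],[-35.6,-598.7,0,0,0,-0.056,0.5],[-35.6,-598.7,0,0,0,-0.056,0.5],[-35.6,-598.7,40,0,0,-0.056,0.5],[-35.6,-598.7,90,0,0,-0.056,0.5],[-35.6,-598.7,110,0,0,-0.056,0.5],[-35.6,-598.7,110,0,0,-0.056,0.5],[-35.6,-598.7,110,0,0,-0.056,0.5],[-35.6,-598.7,110,0,0,-0.056,0.5]]]' 30; python3 go.py 528.3 289.2 48 81.2;  python3 -c "
from h import *
crop('s',get_image('scene'),340,130,450,230,6,'s11');crop('t',get_image('top'),200,130,310,220,6,'t11')"
```

```text
clock: 27.05
position: [0.5296, 0.2888, 0.2499]
ee_rot: [-3.131, 0.241, -0.003]
force: [-0.1, 0.3, -4.3]
width: 0.455
t27.05 grasp now [529.9 288.9  90.9] jaw -98.8 w41.9 F [-0.1  0.3 -4.3] T [0.03 0.04 0.02] q1,7 [-0.27 -2.62]
shift [-1.4 -0.2 42.9] rot [-0.001 -0.002 -0.   ] toolx [ 0.99 -0.15  0.  ]
```

View pics/s11.png

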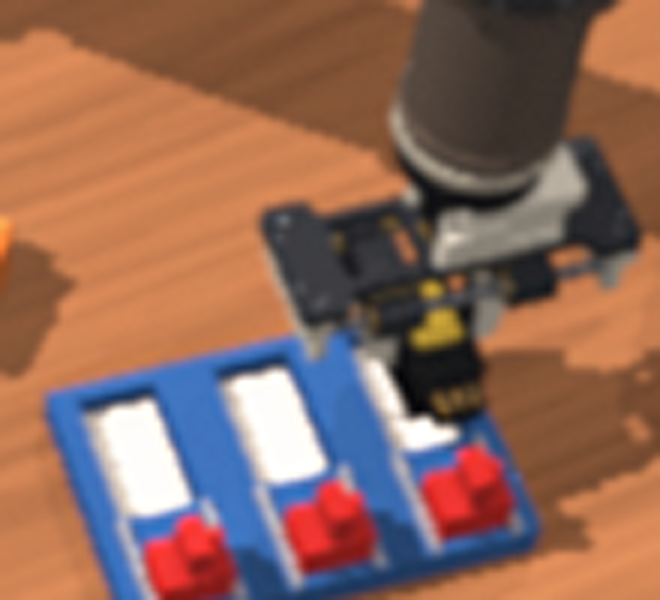

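View pics/t11.png

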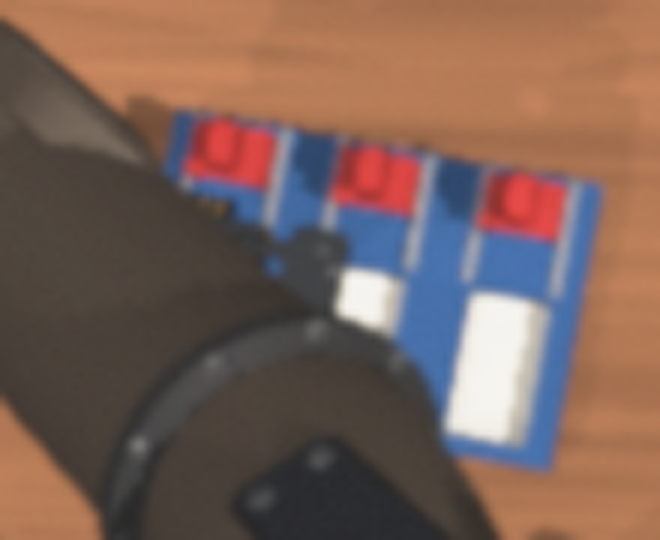

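```bash
python3 -m pendant '[[[-1.4,-0.2,15,0,0,0,0.5],[-1.4,-0.2,24,0,0,0,0.5],[-1.4,-0.2,24,0,0,0,0.5],[-1.4,-0.2,24,0,0,0,0.5]]]' 30; python3 go.py 528.3 289.2 48 81.2;  python3 -m pendant '[[[0,0,3,0,0,0,0.5],[0,0,6,0,0,0,0.5],[0,0,8,0,0,0,0.5],[0,0,8,0,0,0,0.5]]]' 30;python3 go.py 528.3 289.2 48 81.2
```

```text
clock: 27.65
position: [0.5279, 0.2892, 0.2246]
ee_rot: [3.132, -0.24, -0.0]
force: [0.4, 0.1, -3.8]
width: 0.455
t27.65 grasp now [527.8 289.2  65.6] jaw -98.8 w41.8 F [ 0.4  0.1 -3.8] T [ 0.04  0.01 -0.03] q1,7 [-0.29 -2.63]
shift [ 0.4 -0.1 17.6] rot [0. 0. 0.] toolx [ 0.99 -0.15  0.  ]
clock: 28.15
position: [0.5278, 0.289, 0.2165]
ee_rot: [3.132, -0.241, -0.0]
force: [0.7, -0.7, -5.1]
width: 0.455
t28.15 grasp now [527.7 289.   57.5] jaw -98.8 w41.9 F [ 0.7 -0.7 -5.1] T [ 0.05  0.01 -0.  ] q1,7 [-0.29 -2.64]
shift [ 0.5 -0.3  9.5] rot [0. 0. 0.] toolx [ 0.99 -0.15  0.  ]
```

```bash
python3 -m pendant '[[[0,0,4,0,0,0,0.5],[0,0,7,0,0,0,0.5],[0,0,9,0,0,0,0.5],[0,0,9.5,0,0,0,0.5],[0,0,9.5,0,0,0,0.5]]]' 30; python3 go.py 528.3 289.2 48 81.2
```

```text
clock: 28.78
position: [0.5278, 0.2891, 0.2074]
ee_rot: [3.132, -0.24, 0.0]
force: [-2.2, -1.5, 0.6]
width: 0.459
t28.77 grasp now [527.8 289.   48.4] jaw -98.8 w42.2 F [-2.2 -1.5  0.6] T [-0.33  0.37 -0.03] q1,7 [-0.3  -2.64]
shift [ 0.5 -0.2  0.4] rot [ 0. -0.  0.] toolx [ 0.99 -0.15  0.  ]
```

```bash
python3 -m pendant '[[[0,0,0.5,0,0,0,0.3],[0,0,0.5,0,0,0,-0.2],[0,0,0.5,0,0,0,-0.2],[0,0,0.5,0,0,0,-0.2],[0,0,-50,0,0,0,-0.2],[0,0,-110,0,0,0,-0.2],[0,0,-140,0,0,0,-0.2],[0,50,-140,0,0,0,-0.2],[0,100,-140,0,0,0,-0.2],[0,150,-140,0,0,0,-0.2],[0,150,-140,0,0,0,-0.2]]]' 30;  python3 -c "
from packs import *
packs('c')
crop('s',cv2.imread('pics/scene_c.png')[:,:,::-1],200,150,440,290,3,'s12')" | grep yellow; python3 go.py 442.6 -171.4 120 85
```

```text
clock: 30.15
position: [0.5049, 0.1365, 0.347]
ee_rot: [3.129, -0.25, -0.0]
force: [0.8, 0.6, 0.7]
width: 0.603
top yellow [230.8 184.4] 2187 [522.  293.6] [55.7 32.4] -7.4
top yellow [341.9 204.4] 2784 [464.4 -61.5] [55.6 33.5] 4.0
top yellow [375.7 214.1] 2777 [ 436.1 -170.6] [56.6 33. ] -4.6
scene yellow [330.4 176.4] 1629 [365.7  77. ] [52.9 28.3] -49.5
scene yellow [285.3 185.6] 1665 [337.7 -76.1] [52.3 28.5] 87.9
scene yellow [407.9 187.4] 1876 [514.5 294.7] [55.5 32.1] -8.6
scene yellow [253.8 189.4] 1620 [ 308.3 -178.3] [51.2 29. ] -82.9
scene yellow [304.1 212.7] 2079 [461.5 -61.6] [54.3 32.7] 6.2
scene yellow [269.5 217.8] 2128 [ 433.  -170.7] [54.6 32.7] -5.7
t30.25 grasp now [505.2 140.8 188.5] jaw -98.8 w55.0 F [0.  0.6 1.1] T [ 0.09 -0.    0.  ] q1,7 [ 0.01 -2.32]
shift [-13.8 318.1  68.3] rot [-0.    -0.001 -0.067] toolx [ 1.   -0.09  0.  ]
```

View pics/s12.png

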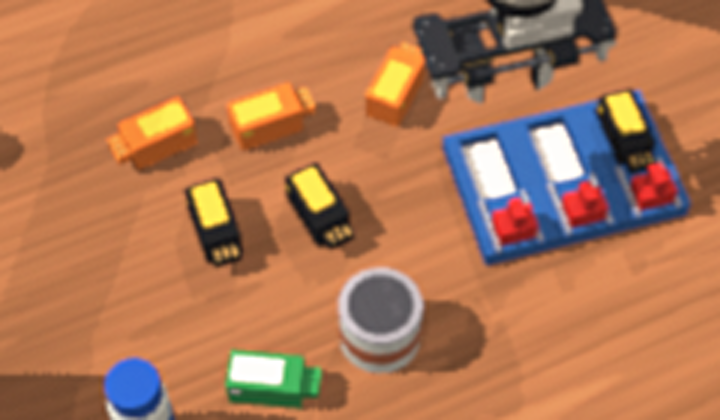

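Pack C is seated in pocket0. Its label centre matches where the blank's was, and packs A and B haven't moved. Next is pack B.

```bash
python3 -m pendant '[[[-13.8,318,0,0,0,-0.067,-0.5],[-13.8,318,0,0,0,-0.067,-0.5],[-13.8,318,0,0,0,-0.067,-0.5],[-13.8,318,0,0,0,-0.067,-0.5],[-13.8,318,0,0,0,-0.067,-0.5],[-13.8,318,0,0,0,-0.067,-0.5],[-13.8,318,30,0,0,-0.067,-0.5],[-13.8,318,68,0,0,-0.067,-0.5],[-13.8,318,68,0,0,-0.067,-0.5],[-13.8,318,68,0,0,-0.067,-0.5],[-13.8,318,68,0,0,-0.067,-0.5]]]' 25; python3 go.py 442.6 -171.4 40 85; python3 -c "
from h import *
crop('s',get_image('scene'),190,150,350,300,5,'s13')"
```

```text
clock: 31.62
position: [0.4436, -0.1709, 0.2806]
ee_rot: [3.138, -0.134, 0.004]
force: [0.1, 0.6, 1.0]
width: 0.751
t31.62 grasp now [ 444.  -171.   121.6] jaw -94.9 w69.1 F [0.1 0.6 1. ] T [0.   0.05 0.01] q1,7 [ 0.57 -1.62]
shift [-1.2  0.5 81.6] rot [ 0.    -0.002  0.002] toolx [ 1.   -0.09  0.  ]
```

View pics/s13.png

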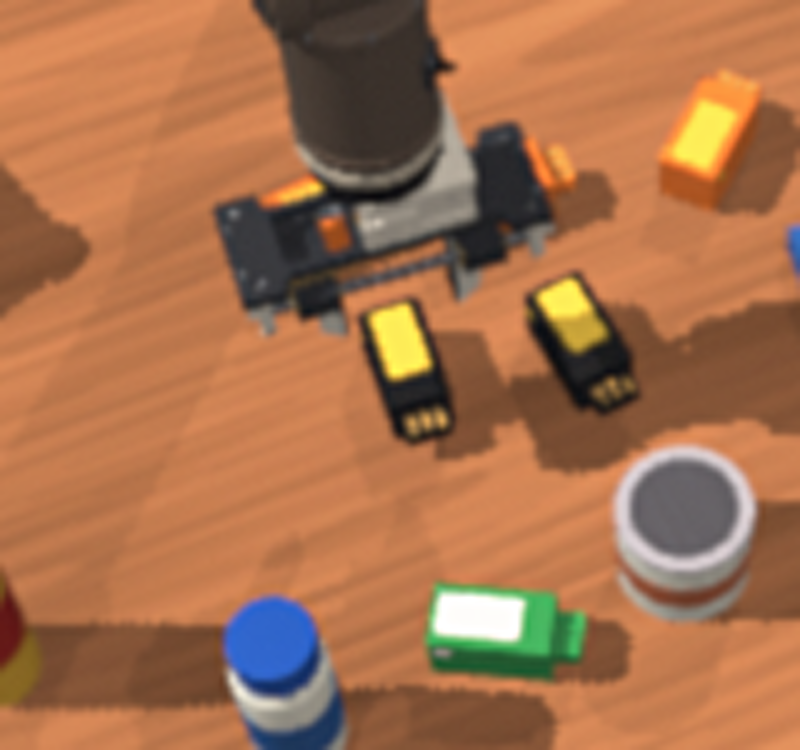

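```bash
python3 -m pendant '[[[-0.8,0.5,35,0,0,0,-0.5],[-0.8,0.5,65,0,0,0,-0.5],[-0.8,0.5,81,0,0,0,-0.5],[-0.8,0.5,81,0,0,0,-0.5],[-0.8,0.5,81,0,0,0,-0.1],[-0.8,0.5,81,0,0,0,0.2],[-0.8,0.5,81,0,0,0,0.5],[-0.8,0.5,81,0,0,0,0.5],[-0.8,0.5,81,0,0,0,0.5],[-0.8,0.5,81,0,0,0,0.5]]]' 30; python3 go.py 515.6 210 48 81.2; python3 -m pendant '[[[0,0,-40,0,0,0,0.5],[0,0,-100,0,0,0,0.5],[0,0,-130,0,0,0,0.5],[0,0,-140,0,0,0,0.5],[0,0,-140,0,0,0,0.5],[0,0,-140,0,0,0,0.5]]]' 30; python3 go.py 515.6 210 90 81.2
```

```text
clock: 32.92
position: [0.4421, -0.1719, 0.1988]
ee_rot: [3.138, -0.136, 0.001]
force: [-1.2, -0.1, 6.3]
width: 0.454
t32.92 grasp now [ 442.3 -172.    39.8] jaw -94.9 w41.8 F [-1.2 -0.1  6.3] T [-0.03  0.32  0.05] q1,7 [ 0.52 -1.71]
shift [  40.3 -386.8   -8.4] rot [ 0.001 -0.001  0.067] toolx [ 0.99 -0.15  0.  ]
clock: 33.67
position: [0.4413, -0.1717, 0.3366]
ee_rot: [-3.138, 0.135, 0.004]
force: [-0.7, 0.2, -3.7]
width: 0.456
t33.67 grasp now [ 440.9 -171.5  177.6] jaw -94.9 w42.0 F [-0.7  0.2 -3.7] T [ 0.05  0.   -0.02] q1,7 [ 0.62 -1.57]
shift [  41.3 -386.6   87.8] rot [-0.001  0.003  0.067] toolx [ 0.99 -0.15  0.  ]
```

```bash
python3 -m pendant '[[[41.3,-386.6,0,0,0,0.067,0.5],[41.3,-386.6,0,0,0,0.067,0.5],[41.3,-386.6,0,0,0,0.067,0.5],[41.3,-386.6,0,0,0,0.067,0.5],[41.3,-386.6,0,0,0,0.067,0.5],[41.3,-386.6,0,0,0,0.067,0.5],[41.3,-386.6,0,0,0,0.067,0.5],[41.3,-386.6,0,0,0,0.067,0.5],[41.3,-386.6,40,0,0,0.067,0.5],[41.3,-386.6,80,0,0,0.067,0.5],[41.3,-386.6,88,0,0,0.067,0.5],[41.3,-386.6,88,0,0,0.067,0.5],[41.3,-386.6,88,0,0,0.067,0.5],[41.3,-386.6,88,0,0,0.067,0.5]]]' 30; python3 go.py 515.6 210 65 81.2
```

```text
clock: 35.42
position: [0.5168, 0.2099, 0.2515]
ee_rot: [-3.131, 0.241, -0.003]
force: [0.1, -0.2, -2.0]
width: 0.457
t35.42 grasp now [517.1 210.1  92.5] jaw -98.8 w42.0 F [ 0.1 -0.2 -2. ] T [ 0.06  0.   -0.  ] q1,7 [-0.14 -2.52]
shift [-1.3  0.2 27.5] rot [-0.001 -0.002 -0.   ] toolx [ 0.99 -0.15  0.  ]
```

```bash
python3 -m pendant '[[[-0.8,0.2,15,0,0,0,0.5],[-0.8,0.2,27,0,0,0,0.5],[-0.8,0.2,27,0,0,0,0.5],[-0.8,0.2,27,0,0,0,0.5]]]' 30; python3 go.py 515.6 210 48 81.2;  python3 -m pendant '[[[0,0,3,0,0,0,0.5],[0,0,6,0,0,0,0.5],[0,0,8,0,0,0,0.5],[0,0,8,0,0,0,0.5]]]' 30;python3 go.py 515.6 210 48 81.2
```

```text
clock: 35.92
position: [0.5155, 0.2099, 0.223]
ee_rot: [3.132, -0.24, -0.001]
force: [-0.0, 0.3, -3.0]
width: 0.456
t35.92 grasp now [515.4 209.9  64. ] jaw -98.8 w41.9 F [-0.   0.3 -3. ] T [ 0.09 -0.02  0.04] q1,7 [-0.16 -2.55]
shift [ 0.1 -0.1 16. ] rot [0.    0.    0.001] toolx [ 0.99 -0.15  0.  ]
clock: 36.42
position: [0.5155, 0.2097, 0.215]
ee_rot: [3.132, -0.241, -0.0]
force: [0.4, -0.1, -2.4]
width: 0.456
t36.42 grasp now [515.4 209.7  56. ] jaw -98.8 w41.9 F [ 0.4 -0.1 -2.4] T [-0.    0.02  0.03] q1,7 [-0.16 -2.56]
shift [ 0.1 -0.3  8. ] rot [0. 0. 0.] toolx [ 0.99 -0.15  0.  ]
```

```bash
python3 -m pendant '[[[0,0,4,0,0,0,0.5],[0,0,7,0,0,0,0.5],[0,0,8.5,0,0,0,0.5],[0,0,8.5,0,0,0,0.5],[0,0,8.5,0,0,0,0.5]]]' 30; python3 go.py 515.6 210 48 81.2;python3 -m pendant '[[[0,0,0,0,0,0,0.3],[0,0,0,0,0,0,-0.2],[0,0,0,0,0,0,-0.2],[0,0,0,0,0,0,-0.2],[0,0,-50,0,0,0,-0.2],[0,0,-110,0,0,0,-0.2],[-20,0,-140,0,0,0,-0.2],[-60,50,-140,0,0,0,-0.2],[-60,80,-140,0,0,0,-0.2],[-60,80,-140,0,0,0,-0.2],[-60,80,-140,0,0,0,-0.2]]]' 30;  python3 -c "
from packs import *
packs('d')
crop('s',cv2.imread('pics/scene_d.png')[:,:,::-1],200,150,440,290,3,'s14')" | grep yellow; python3 go.py 471.2 -60.9 120 94.7
```

```text
clock: 37.05
position: [0.5154, 0.2097, 0.2068]
ee_rot: [3.132, -0.24, -0.0]
force: [-3.1, -0.3, 2.6]
width: 0.456
t37.05 grasp now [515.4 209.7  47.8] jaw -98.8 w42.0 F [-3.1 -0.3  2.6] T [-0.29  0.55 -0.02] q1,7 [-0.17 -2.56]
shift [ 0.2 -0.3 -0.2] rot [0. 0. 0.] toolx [ 0.99 -0.15  0.  ]
clock: 38.42
position: [0.4444, 0.1404, 0.347]
ee_rot: [-3.132, 0.241, -0.001]
force: [0.7, 0.5, 0.6]
width: 0.6
top yellow [231.9 179.9] 1403 [531.4 292.1] [35.6 30.1] -8.9
top yellow [341.9 204.3] 2779 [464.3 -61.7] [55.7 33.4] 5.2
scene yellow [330.4 176.4] 1615 [365.7  77.1] [52.8 28.2] -49.8
scene yellow [285.4 185.5] 1646 [337.5 -76.2] [52.  27.9] 88.4
scene yellow [408.  187.5] 1821 [514.4 295.4] [52.9 31.1] -9.3
scene yellow [253.8 189.4] 1619 [ 308.2 -178.3] [51.1 28.3] -83.6
scene yellow [385.2 192.8] 1934 [502.1 214.8] [55.1 31.9] -8.0
scene yellow [304.1 212.7] 2090 [461.4 -61.7] [54.  32.4] 5.9
t38.52 grasp now [444.4 141.  187.8] jaw -98.7 w54.9 F [-0.3 -0.  -0.2] T [0.06 0.   0.04] q1,7 [ 0.04 -2.35]
shift [ 57.1 195.4  67.6] rot [-0.001 -0.    -0.234] toolx [1.   0.08 0.  ]
```

View pics/s14.png

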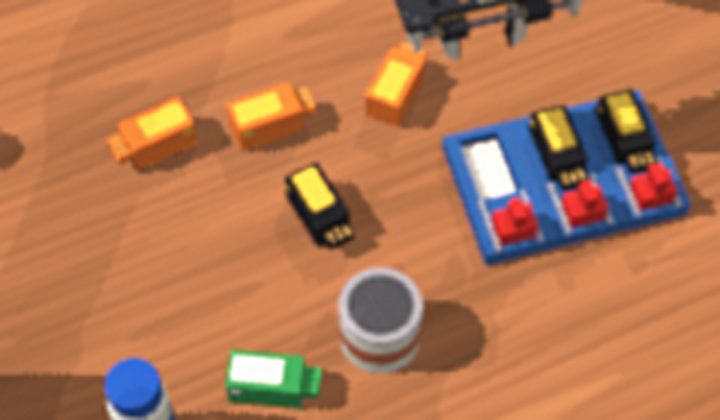

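Pack B is seated in pocket1. Pack A is unmoved, so I'll pick it up now.

```bash
python3 -m pendant '[[[57.1,195.4,0,0,0,-0.24,-0.5],[57.1,195.4,0,0,0,-0.24,-0.5],[57.1,195.4,0,0,0,-0.24,-0.5],[57.1,195.4,0,0,0,-0.24,-0.5],[57.1,195.4,30,0,0,-0.24,-0.5],[57.1,195.4,68,0,0,-0.24,-0.5],[57.1,195.4,68,0,0,-0.24,-0.5],[57.1,195.4,68,0,0,-0.24,-0.5],[57.1,195.4,68,0,0,-0.24,-0.5]]]' 25; python3 go.py 471.2 -60.9 40 95; python3 -c "
from h import *
crop('s',get_image('scene'),240,150,380,300,5,'s15')"
```

```text
clock: 39.65
position: [0.4714, -0.0616, 0.2801]
ee_rot: [3.138, 0.137, 0.004]
force: [-0.1, 0.2, 0.6]
width: 0.751
t39.65 grasp now [471.7 -61.6 121.1] jaw -85.0 w69.1 F [-0.1  0.2  0.6] T [ 0.01  0.02 -0.03] q1,7 [ 0.4  -1.74]
shift [-0.3 -0.8 81.1] rot [ 0.    -0.002 -0.   ] toolx [1.   0.09 0.  ]
```

View pics/s15.png

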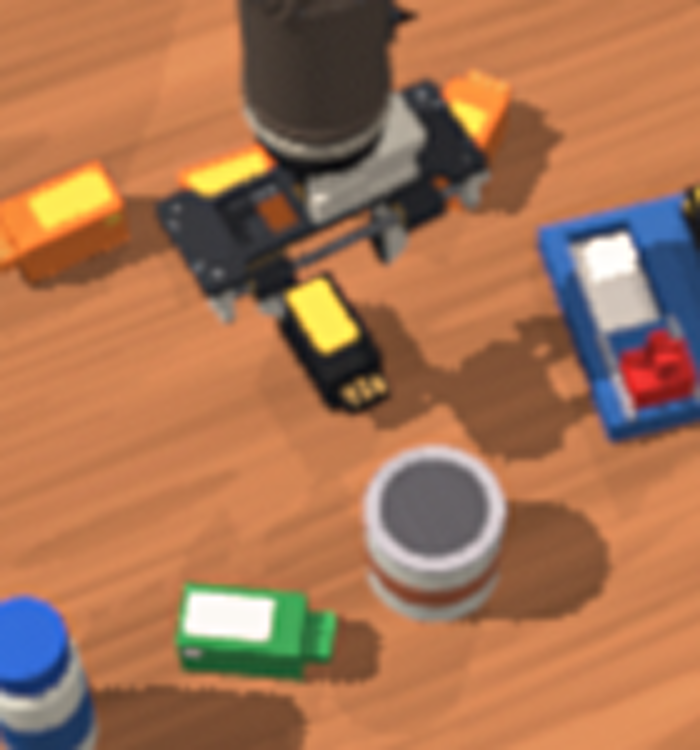

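```bash
python3 -m pendant '[[[-0.1,-0.8,35,0,0,0,-0.5],[-0.1,-0.8,65,0,0,0,-0.5],[-0.1,-0.8,80.5,0,0,0,-0.5],[-0.1,-0.8,80.5,0,0,0,-0.5],[-0.1,-0.8,80.5,0,0,0,-0.1],[-0.1,-0.8,80.5,0,0,0,0.2],[-0.1,-0.8,80.5,0,0,0,0.5],[-0.1,-0.8,80.5,0,0,0,0.5],[-0.1,-0.8,80.5,0,0,0,0.5],[-0.1,-0.8,80.5,0,0,0,0.5]]]' 30; python3 go.py 503.2 131 48 81.2; python3 -m pendant '[[[0,0,-40,0,0,0,0.5],[0,0,-100,0,0,0,0.5],[0,0,-130,0,0,0,0.5],[0,0,-140,0,0,0,0.5],[0,0,-140,0,0,0,0.5],[0,0,-140,0,0,0,0.5]]]' 30; python3 go.py 503.2 131 90 81.2
```

```text
clock: 40.95
position: [0.4707, -0.0613, 0.1988]
ee_rot: [3.138, 0.136, 0.001]
force: [-0.7, -0.3, 6.7]
width: 0.456
t40.95 grasp now [470.9 -61.4  39.8] jaw -85.0 w41.9 F [-0.7 -0.3  6.7] T [-0.21  0.29 -0.02] q1,7 [ 0.33 -1.84]
shift [  49.  -188.8   -8.3] rot [ 0.    -0.001  0.24 ] toolx [ 0.99 -0.15  0.  ]
clock: 41.7
position: [0.4699, -0.0613, 0.3366]
ee_rot: [-3.138, -0.136, 0.004]
force: [-0.6, -0.5, -3.6]
width: 0.451
t41.70 grasp now [469.4 -61.2 177.6] jaw -85.0 w41.5 F [-0.6 -0.5 -3.6] T [ 0.04  0.01 -0.01] q1,7 [ 0.45 -1.68]
shift [  50.1 -188.6   87.6] rot [-0.     0.003  0.24 ] toolx [ 0.99 -0.15  0.  ]
```

```bash
python3 -m pendant '[[[50,-188.6,0,0,0,0.24,0.5],[50,-188.6,0,0,0,0.24,0.5],[50,-188.6,0,0,0,0.24,0.5],[50,-188.6,0,0,0,0.24,0.5],[50,-188.6,0,0,0,0.24,0.5],[50,-188.6,40,0,0,0.24,0.5],[50,-188.6,80,0,0,0.24,0.5],[50,-188.6,88,0,0,0.24,0.5],[50,-188.6,88,0,0,0.24,0.5],[50,-188.6,88,0,0,0.24,0.5],[50,-188.6,88,0,0,0.24,0.5]]]' 30; python3 go.py 503.2 131 65 81.2; python3 -m pendant '[[[-0.5,0,15,0,0,0,0.5],[-0.5,0,26,0,0,0,0.5],[-0.5,0,26,0,0,0,0.5],[-0.5,0,26,0,0,0,0.5]]]' 30; python3 go.py 503.2 131 48 81.2
```

```text
clock: 43.08
position: [0.5044, 0.1311, 0.2514]
ee_rot: [-3.132, 0.241, -0.003]
force: [0.3, -0.4, -3.1]
width: 0.452
t43.08 grasp now [504.8 131.2  92.4] jaw -98.8 w41.6 F [ 0.3 -0.4 -3.1] T [ 0.09  0.   -0.03] q1,7 [-0.  -2.4]
shift [-1.2  0.3 27.4] rot [-0.001 -0.002  0.   ] toolx [ 0.99 -0.15  0.  ]
clock: 43.58
position: [0.5034, 0.1312, 0.224]
ee_rot: [3.132, -0.24, -0.001]
force: [-0.6, 0.3, -3.6]
width: 0.455
t43.58 grasp now [503.4 131.2  65. ] jaw -98.8 w41.9 F [-0.6  0.3 -3.6] T [0.01 0.02 0.01] q1,7 [-0.02 -2.43]
shift [-0.2  0.3 17. ] rot [0. 0. 0.] toolx [ 0.99 -0.15  0.  ]
```

```bash
python3 -m pendant '[[[0,0.2,3,0,0,0,0.5],[0,0.2,6,0,0,0,0.5],[0,0.2,9,0,0,0,0.5],[0,0.2,9,0,0,0,0.5]]]' 30;python3 go.py 503.2 131 48 81.2; python3 -m pendant '[[[0,0,4,0,0,0,0.5],[0,0,7,0,0,0,0.5],[0,0,8.5,0,0,0,0.5],[0,0,8.5,0,0,0,0.5],[0,0,8.5,0,0,0,0.5]]]' 30;python3 go.py 503.2 131 48 81.2
```

```text
clock: 44.08
position: [0.5033, 0.1309, 0.215]
ee_rot: [3.132, -0.24, -0.001]
force: [0.8, -0.6, -3.8]
width: 0.458
t44.08 grasp now [503.2 130.8  56. ] jaw -98.8 w42.2 F [ 0.8 -0.6 -3.8] T [-0.02  0.05 -0.02] q1,7 [-0.03 -2.43]
shift [-0.1 -0.1  8. ] rot [0. 0. 0.] toolx [ 0.99 -0.15  0.  ]
clock: 44.7
position: [0.5033, 0.1309, 0.2068]
ee_rot: [3.132, -0.24, -0.0]
force: [-3.0, -0.7, 2.0]
width: 0.451
t44.70 grasp now [503.3 130.9  47.8] jaw -98.8 w41.5 F [-3.  -0.7  2. ] T [-0.19  0.46 -0.01] q1,7 [-0.04 -2.44]
shift [-0.1 -0.1 -0.2] rot [0. 0. 0.] toolx [ 0.99 -0.15  0.  ]
```

```bash
python3 -m pendant '[[[0,0,0,0,0,0,0.3],[0,0,0,0,0,0,-0.2],[0,0,0,0,0,0,-0.2],[0,0,0,0,0,0,-0.2],[0,0,-50,0,0,0,-0.2],[0,0,-110,0,0,0,-0.2],[-20,20,-140,0,0,0,-0.2],[-80,40,-140,0,0,0,-0.2],[-80,80,-140,0,0,0,-0.2],[-80,80,-140,0,0,0,-0.2],[-80,80,-140,0,0,0,-0.2]]]' 30;  python3 -c "
from packs import *
packs('e')
crop('s',cv2.imread('pics/scene_e.png')[:,:,::-1],340,160,440,245,8,'s16');crop('s',cv2.imread('pics/top_e.png')[:,:,::-1],210,140,310,215,8,'t16')" | grep yellow; python3 go.py 589.3 117.6 120 81.2
```

```text
clock: 46.08
position: [0.4125, 0.0644, 0.347]
ee_rot: [-3.132, 0.241, -0.001]
force: [1.1, 0.4, -0.7]
width: 0.599
top yellow [231.6 183.3] 2425 [522.  293.2] [54.2 30. ] -8.6
top yellow [256.4 187.6] 2625 [510.1 213.8] [57.3 32.6] -11.4
top yellow [281.3 189.1] 1692 [505.8 131.9] [41.  32.7] -4.9
scene yellow [330.4 176.4] 1607 [365.7  76.9] [52.4 28.2] -49.5
scene yellow [285.3 185.6] 1639 [337.7 -76.2] [51.9 27.9] 87.9
scene yellow [408.  187.5] 1823 [514.4 295.3] [52.8 30.9] -9.2
scene yellow [253.7 189.4] 1642 [ 308.3 -178.5] [51.6 28.2] -83.1
scene yellow [385.3 192.9] 1928 [502.4 215.5] [55.6 31.6] -10.9
scene yellow [362.4 198.1] 1905 [489.5 135.5] [55.1 31.6] -8.3
t46.17 grasp now [412.7  65.  187.8] jaw -98.7 w55.5 F [0.7 0.3 0.7] T [ 0.02  0.02 -0.01] q1,7 [ 0.21 -2.17]
shift [166.6 -78.9  67.9] rot [-0.001 -0.     0.001] toolx [ 0.99 -0.15  0.  ]
```

View pics/s16.png

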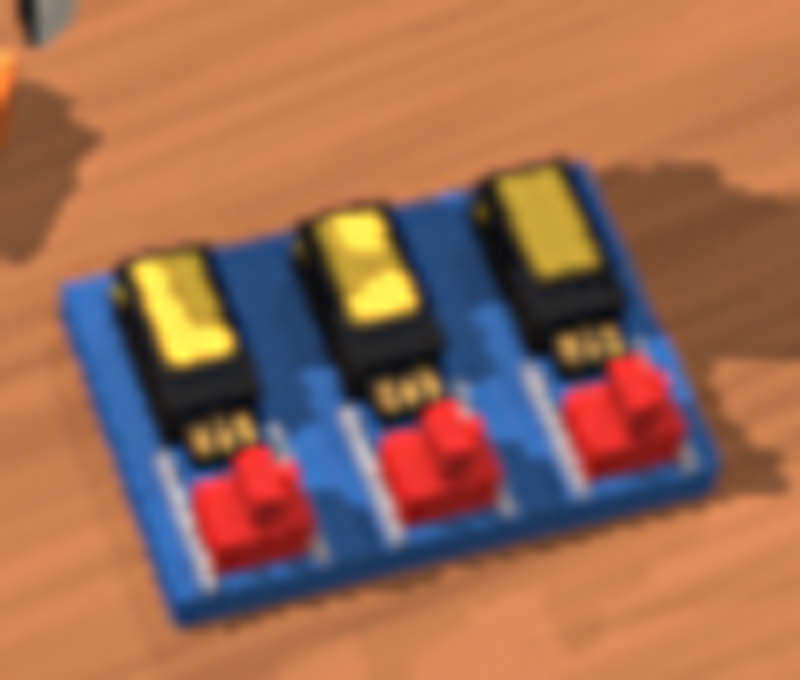

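View pics/t16.png

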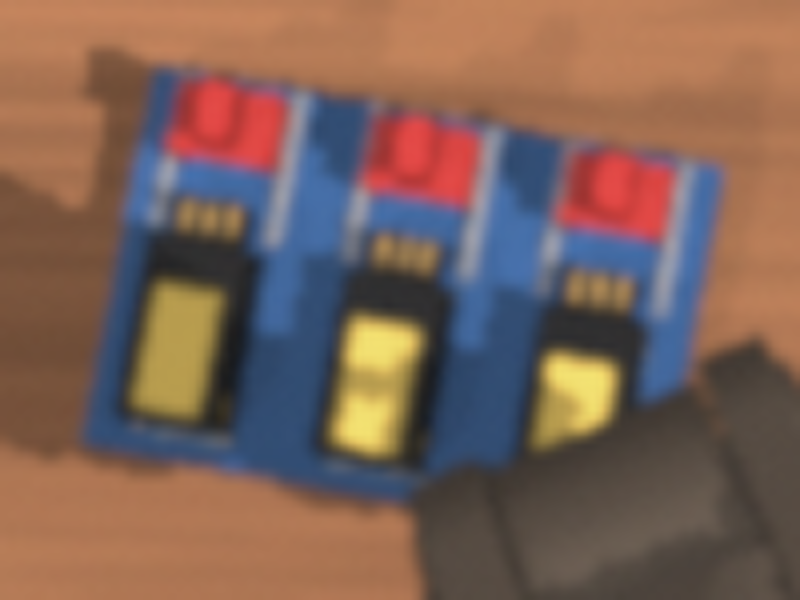

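All three packs sit flat in the pockets with their noses towards the caps. Now I close the caps, starting with cap 2.

```bash
python3 -m pendant '[[[60,-30,0,0,0,0,-0.2],[120,-60,0,0,0,0,-0.2],[166.6,-78.9,10,0,0,0,-0.2],[166.6,-78.9,50,0,0,0,-0.2],[166.6,-78.9,68,0,0,0,-0.2],[166.6,-78.9,68,0,0,0,-0.2],[166.6,-78.9,68,0,0,0,-0.2],[166.6,-78.9,68,0,0,0,-0.2]]]' 20; python3 go.py 589.3 117.6 70 81.2
```

```text
clock: 47.18
position: [0.5891, 0.1167, 0.2803]
ee_rot: [-3.132, 0.241, -0.004]
force: [-0.4, 0.8, 0.5]
width: 0.599
t47.17 grasp now [589.4 116.8 121.3] jaw -98.8 w55.1 F [-0.4  0.8  0.5] T [-0.   -0.07  0.03] q1,7 [ 0.04 -2.3 ]
shift [-0.  -0.8 51.3] rot [-0.001 -0.002  0.   ] toolx [ 0.99 -0.15  0.  ]
```

```bash
python3 -m pendant '[[[0.3,-0.4,25,0,0,0,-0.2],[0.3,-0.4,45,0,0,0,-0.2],[0.3,-0.4,50,0,0,0,-0.2],[0.3,-0.4,50,0,0,0,0.2],[0.3,-0.4,50,0,0,0,1],[0.3,-0.4,50,0,0,0,1],[0.3,-0.4,50,0,0,0,1],[0.3,-0.4,50,0,0,0,1],[0.3,-0.4,50,0,0,0,1],[-8,-0.4,50,0,0,0,1],[-16,-0.4,50,0,0,0,1],[-24,-0.4,50,0,0,0,1],[-29,-0.4,50,0,0,0,1],[-32,-0.4,50,0,0,0,1],[-32,-0.4,50,0,0,0,1],[-32,-0.4,50,0,0,0,1]]]' 25; python3 go.py 589.3 117.6 70 81.2
```

```text
clock: 49.18
position: [0.5588, 0.1218, 0.2291]
ee_rot: [-3.131, 0.241, -0.006]
force: [8.7, 1.4, -4.6]
width: 0.149
t49.17 grasp now [559.5 122.   70.1] jaw -98.8 w13.7 F [ 8.7  1.4 -4.6] T [ 0.23 -1.76  0.06] q1,7 [ 0.01 -2.37]
shift [30.8 -0.5  0.2] rot [-0.002 -0.004 -0.   ] toolx [ 0.99 -0.15  0.  ]
```

```bash
python3 -m pendant '[[[-2,0,0,0,0,0,1],[-4,0,0,0,0,0,1],[-4,0,0,0,0,0,1],[-4,0,0,0,0,0,1]]]' 25; python3 go.py 589.3 117.6 70 81.2; python3 -m pendant '[[[3,0,0,0,0,0,1],[3,0,0,0,0,0,0.4],[3,0,0,0,0,0,-0.2],[3,0,0,0,0,0,-0.2],[3,0,-50,0,0,0,-0.2],[20,-40,-50,0,0,0,-0.2],[34,-80,-50,0,0,0,-0.2],[34,-80,-50,0,0,0,-0.2],[34,-80,-50,0,0,0,-0.2]]]' 25; python3 go.py 601.5 196.7 70 81.2
```

```text
clock: 49.68
position: [0.5575, 0.1217, 0.2293]
ee_rot: [-3.129, 0.243, -0.015]
force: [20.8, 1.0, -16.7]
width: 0.148
t49.67 grasp now [559.1 122.   70.3] jaw -98.9 w13.7 F [ 20.8   1.  -16.7] T [-0.02 -4.48  0.05] q1,7 [ 0.01 -2.37]
shift [32.  -0.9  0.6] rot [-0.003 -0.009 -0.002] toolx [ 0.99 -0.15  0.  ]
clock: 50.8
position: [0.5987, 0.196, 0.2782]
ee_rot: [3.131, -0.24, -0.002]
force: [1.1, -0.2, -0.5]
width: 0.603
t50.80 grasp now [598.5 195.9 119.2] jaw -98.8 w55.4 F [ 1.1 -0.2 -0.5] T [-0.04 -0.    0.01] q1,7 [-0.09 -2.41]
shift [ 2.7 -1.1 49.2] rot [0.001 0.001 0.001] toolx [ 0.99 -0.15  0.  ]
```

Cap 2 is hard against its stop, with the force up to 21 N. Cap 1 is next.

```bash
python3 -m pendant '[[[2.7,-0.6,25,0,0,0,-0.2],[2.7,-0.6,44,0,0,0,-0.2],[2.7,-0.6,49,0,0,0,-0.2],[2.7,-0.6,49,0,0,0,0.2],[2.7,-0.6,49,0,0,0,1],[2.7,-0.6,49,0,0,0,1],[2.7,-0.6,49,0,0,0,1],[2.7,-0.6,49,0,0,0,1],[2.7,-0.6,49,0,0,0,1],[-5,-0.6,49,0,0,0,1],[-13,-0.6,49,0,0,0,1],[-21,-0.6,49,0,0,0,1],[-27,-0.6,49,0,0,0,1],[-31,-0.6,49,0,0,0,1],[-33,-0.6,49,0,0,0,1],[-33,-0.6,49,0,0,0,1]]]' 25; python3 go.py 601.5 196.7 70 81.2
```

```text
clock: 52.8
position: [0.5706, 0.2008, 0.2302]
ee_rot: [-3.13, 0.244, -0.014]
force: [19.7, -1.1, -13.0]
width: 0.15
t52.80 grasp now [572.  201.1  71.2] jaw -98.9 w13.8 F [ 19.7  -1.1 -13. ] T [-0.2  -4.27  0.08] q1,7 [-0.12 -2.48]
shift [31.2 -0.7  1.5] rot [-0.003 -0.009 -0.002] toolx [ 0.99 -0.15  0.  ]
```

```bash
python3 -m pendant '[[[3,0,0,0,0,0,1],[3,0,0,0,0,0,0.4],[3,0,0,0,0,0,-0.2],[3,0,0,0,0,0,-0.2],[3,0,-50,0,0,0,-0.2],[20,-40,-50,0,0,0,-0.2],[32,-80,-50,0,0,0,-0.2],[32,-80,-50,0,0,0,-0.2],[32,-80,-50,0,0,0,-0.2]]]' 25; python3 go.py 613 276 70 81.2
```

```text
clock: 53.92
position: [0.61, 0.2759, 0.2792]
ee_rot: [3.131, -0.24, -0.001]
force: [-0.4, 0.9, -0.0]
width: 0.599
t53.92 grasp now [609.8 275.8 120.2] jaw -98.8 w55.1 F [-0.4  0.9 -0. ] T [ 0.04 -0.02  0.02] q1,7 [-0.21 -2.5 ]
shift [ 3.  -0.6 50.2] rot [0.001 0.001 0.001] toolx [ 0.99 -0.15  0.  ]
```

```bash
python3 -m pendant '[[[3,-0.2,25,0,0,0,-0.2],[3,-0.2,44,0,0,0,-0.2],[3,-0.2,50,0,0,0,-0.2],[3,-0.2,50,0,0,0,0.2],[3,-0.2,50,0,0,0,1],[3,-0.2,50,0,0,0,1],[3,-0.2,50,0,0,0,1],[3,-0.2,50,0,0,0,1],[3,-0.2,50,0,0,0,1],[-5,-0.2,50,0,0,0,1],[-13,-0.2,50,0,0,0,1],[-21,-0.2,50,0,0,0,1],[-27,-0.2,50,0,0,0,1],[-31,-0.2,50,0,0,0,1],[-33,-0.2,50,0,0,0,1],[-33,-0.2,50,0,0,0,1]]]' 25; python3 go.py 601.5 196.7 70 81.2
```

```text
clock: 55.92
position: [0.5819, 0.2801, 0.2302]
ee_rot: [-3.13, 0.245, -0.014]
force: [19.2, -0.1, -10.2]
width: 0.147
t55.92 grasp now [583.3 280.3  71.2] jaw -98.9 w13.6 F [ 19.2  -0.1 -10.2] T [-0.08 -3.91  0.09] q1,7 [-0.24 -2.57]
shift [32.3 79.3  1.3] rot [-0.003 -0.008 -0.003] toolx [ 0.99 -0.15  0.  ]
```

```bash
python3 -m pendant '[[[3,0,0,0,0,0,1],[3,0,0,0,0,0,0.4],[3,0,0,0,0,0,-0.2],[3,0,0,0,0,0,-0.2],[3,0,-50,0,0,0,-0.2],[3,0,-110,0,0,0,-0.2],[-40,20,-150,0,0,0,-0.2],[-90,60,-150,0,0,0,-0.2],[-130,110,-150,0,0,0,-0.2],[-170,160,-150,0,0,0,-0.2],[-200,210,-150,0,0,0,-0.2],[-200,260,-150,0,0,0,-0.2],[-200,300,-150,0,0,0,-0.2],[-200,300,-150,0,0,0,-0.2],[-200,300,-150,0,0,0,-0.2],[-200,300,-150,0,0,0,-0.2]]]' 25; python3 -c "
from packs import *
packs('f')
S=cv2.imread('pics/scene_f.png')[:,:,::-1]
crop('s',S,340,160,440,245,8,'s17');crop('s',S,160,150,440,310,2.8,'s18');crop('s',cv2.imread('pics/top_f.png')[:,:,::-1],210,140,310,215,8,'t17')" | egrep 'yellow|bluecap|grey|bwhite'
```

```text
clock: 57.92
position: [0.3346, 0.0166, 0.3798]
ee_rot: [-3.132, 0.237, -0.0]
force: [0.7, -0.7, -0.9]
width: 0.602
top yellow [231.8 182.9] 2713 [523.  292.9] [56.  33.1] -9.0
top yellow [256.4 187.8] 2800 [510. 213.] [56.9 33.1] -9.1
top yellow [281.  192.3] 2794 [497.6 133.8] [56.7 33.2] -8.4
top yellow [301.  228.9] 512 [383.   67.3] [27.8 18.2] -88.4
top bwhite [385.2 152.4] 2031 [ 634.3 -196.8] [51.2 27.4] 60.6
top grey [419.7 152.7] 2056 [ 634.1 -309.1] [67.9 56.7] -54.3
top grey [343.6 149.7] 5328 [634.7 -61.2] [64.6 64.5] -88.4
top grey [257.6 176.9] 2142 [538.8 199.4] [232.  156.8] 81.5
scene yellow [330.4 176.4] 1585 [365.6  77. ] [52.1 27.7] -49.0
scene yellow [407.9 187.4] 1907 [514.7 294.6] [55.8 32.1] -8.6
scene yellow [285.3 185.6] 1615 [337.7 -76.1] [51.6 27.9] 87.9
scene yellow [253.6 189.4] 1639 [ 308.1 -178.8] [51.4 28.4] -84.3
scene yellow [385.2 192.8] 1968 [501.7 214.6] [56.1 32. ] -7.9
scene yellow [362.3 198. ] 1917 [489.1 135.8] [56.2 31.7] -7.6
scene bluecap [355.7 215. ] 1380 [588.3  57.8] [139.5  14.2] -9.7
scene bluecap [243.7 277.8] 3380 [ 641.9 -321. ] [47.4 46.6] -4.1
scene bwhite [325.8 252. ] 2267 [621.3 -55. ] [83.4 81.8] 65.5
scene bwhite [285.3 272.8] 2188 [ 636.1 -198.4] [51.1 27.5] 59.8
scene grey [326.4 251.1] 5115 [631.7 -60.8] [63.8 63.5] 65.5
```

View pics/s17.png

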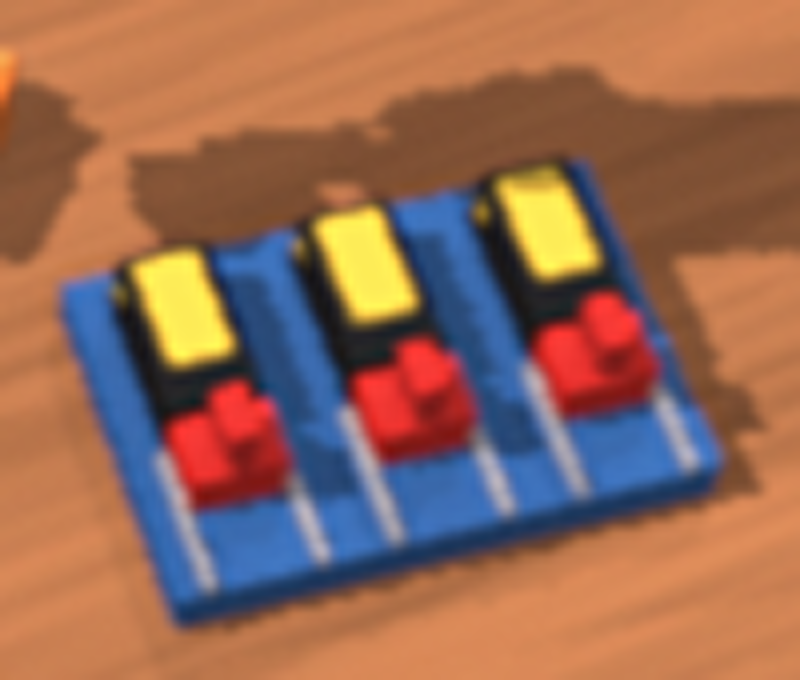

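View pics/t17.png

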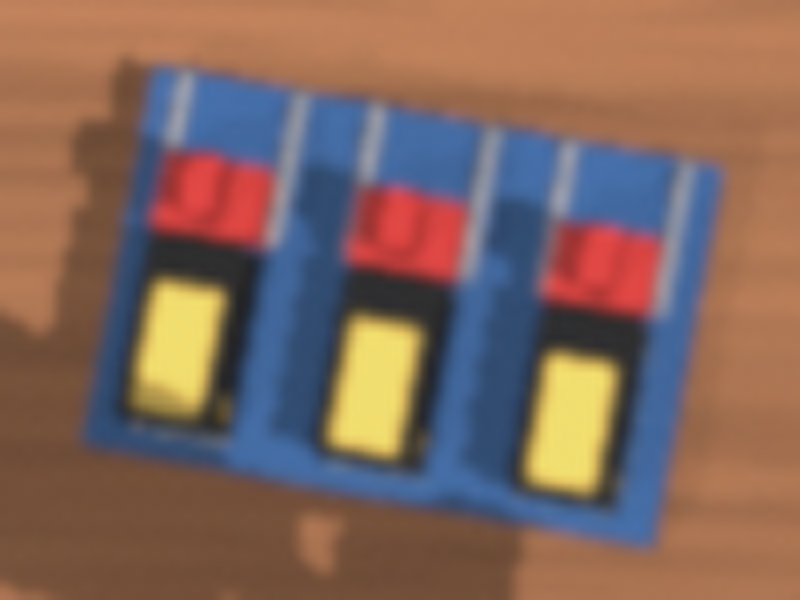

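View pics/s18.png

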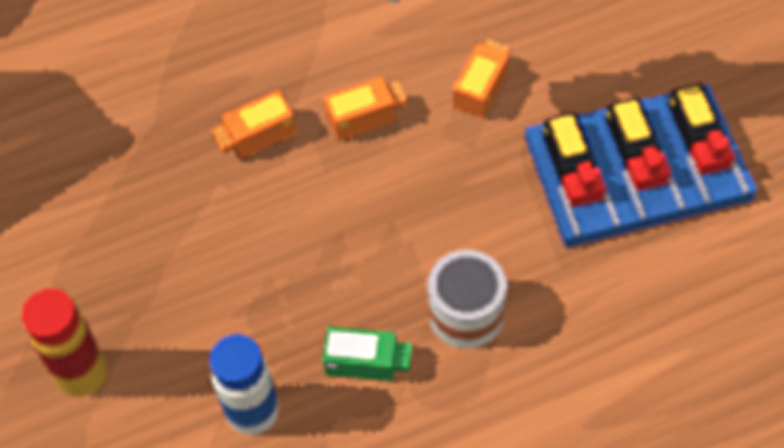

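```bash
python3 -c "
from cell import arm
print(arm.sign_off())"
```

```text
the job is handed in; nothing more can be done
None
```

I moved the green blank, seated all three black packs, and closed all three caps. I handed the job in at about 58 s, and the sign-off gave no verdict.

- **Blank:** I slid cap 0 open and stood the blank upright midway between the paint tin and the blue-capped can. It was set down within about 1 mm of the midpoint I measured. The last pictures show it still upright there.
- **Packs:** All three are seated, noses towards the caps. The gripper stopped at the heights expected for the pocket floors. In the last top picture their labels are about 80 mm apart, matching the pocket spacing, and within about 1° of the dock's direction.
- **Caps:** I pushed each one until the force rose to about 20 N, so they should be against their stops. The last pictures show them over the noses. Caps 1 and 2 had looked about 3–5 mm open at the start.
- **Everything else:** The tin and the blue-capped can measured unchanged to within 1 mm. The red-capped can and the orange look-alikes look untouched. I did not re-measure the steel cup, but the arm never went near it. I saw no pack knocked aside during the run.

No check failed. The two cameras disagreed by about 3 mm along x throughout, so I averaged them and relied on the feel of the gripper for the final fit.

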